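# Lay out the brackets and set a locked tape across to the crankcase

## Task

Set up the bench for checking the crankcase. Lay each mounting bracket that is there flat in the tray compartment of its own colour, painted end at the coloured patch. Hook the end of the tape measure over the crankcase's near wall from inside, draw the case straight back against the spring, stand it upright on the wooden rest block with its front against the cleat, and only then press the red lock button fully down, so that the tape stays there, hooked and locked; leave the spanner, screwdriver, gear and bearing where they are.

Things in the scene. Friction and masses are not known exactly. Their poses are not given: they have to be found in the camera images.
- crankcase: Open aluminium crankcase half, fixed, 200 x 200 x 58 mm. Origin: on the bench under the middle of its near wall; +x points from this wall to its far side (away from the rest block). The near wall is a straight upright plate 10 mm thick along y (outer face at x = -5 mm, inner face at x = +5 mm), its rim at 58 mm height; behind it the case is empty for 70 mm, floor at 10 mm.
- rest_block: Fixed wooden rest block, 100 (x) x 90 (y) x 30 mm, standing off the crankcase's near wall and squared to it (same axes as the crankcase; its +x end faces the near wall, 110 to 160 mm from it). Origin: centre of its underside. A dark cleat 6 mm high, 12 mm thick runs across the top at the +x end; the cleat's face towards -x lies at x = +38 mm.
- seat (a point): On the top of the rest block (30 mm above the bench): where the centre of the tape case's underside stands when the case's front touches the cleat, in the middle of the block's width.
- tape: Yellow tape measure case, loose, about 0.42 kg, 70 (x) x 36 (y) x 66 (z) mm, standing upright on the bench. Origin: centre of its underside; +x is the front, where the tape comes out. The tape's underside is 30 mm above the case's underside. Grip it across its 36 mm width. Standing on the rest block, its tape passes 2 mm above the crankcase rim.
- tape_hook (a point): Lower end of the steel hook on the tape's end. The hook is a plate 3 mm thick, 20 mm wide, reaching 27 mm down from the tape (to 3 mm above the level of the case's underside). Fully drawn in (blade = 0), its inner face stands 30 mm ahead of the case's front, this point 66.5 mm ahead of the case's origin.
- blade (a joint): How far the tape is drawn out, m: 0 fully in (hook 30 mm ahead of the case), at most 0.19. A spring draws it in with 1.6 N at 0 to 3 N at 0.15. With the lock down a brake holds it where it is.
- lock (a joint): Travel of the red lock button on the tape case, m: 0 up (unlocked), about 0.005 down (locked, brake on the tape). It needs about 4 N to move, 6 to 10 N to go fully down, and stays where it is left; pulling it up unlocks.
- lock_top (a point): Centre of the top of the red lock button: 22 mm across, on the middle of the top of the tape case, its top 12 mm above the case when up.
- tray: Fixed steel tray, 122 (x) x 248 (y) mm with walls 14 mm high and 3 mm thick, floor 3 mm above the bench; five side-by-side compartments, each 116 (x) x 46 (y) mm inside. A ledge along the +x end carries a coloured patch at the end of each compartment: red, yellow, blue, green, black from +y to -y; compartment centres at x = 0, y = +98, +49, 0, -49, -98 mm. Origin: centre of its underside.
- bracket_red: Aluminium bracket with one end painted red, loose, 0.14 kg; may be absent. Flat plate 100 (x) x 34 (y) x 8 mm with an upright lug on its middle, 30 (x) x 12 (y) mm, its top 32 mm above the plate's underside; grip the lug across its 12 mm. Origin: centre of the underside; +x points to the painted end.
- bracket_red_paint (a point): On the underside of the red bracket, 37.5 mm from its centre towards the painted end.
- bracket_yellow: Aluminium bracket with one end painted yellow, loose, 0.14 kg; may be absent. Flat plate 100 (x) x 34 (y) x 8 mm with an upright lug on its middle, 30 (x) x 12 (y) mm, its top 32 mm above the plate's underside; grip the lug across its 12 mm. Origin: centre of the underside; +x points to the painted end.
- bracket_yellow_paint (a point): On the underside of the yellow bracket, 37.5 mm from its centre towards the painted end.
- bracket_blue: Aluminium bracket with one end painted blue, loose, 0.14 kg; may be absent. Flat plate 100 (x) x 34 (y) x 8 mm with an upright lug on its middle, 30 (x) x 12 (y) mm, its top 32 mm above the plate's underside; grip the lug across its 12 mm. Origin: centre of the underside; +x points to the painted end.
- bracket_blue_paint (a point): On the underside of the blue bracket, 37.5 mm from its centre towards the painted end.
- bracket_green: Aluminium bracket with one end painted green, loose, 0.14 kg; may be absent. Flat plate 100 (x) x 34 (y) x 8 mm with an upright lug on its middle, 30 (x) x 12 (y) mm, its top 32 mm above the plate's underside; grip the lug across its 12 mm. Origin: centre of the underside; +x points to the painted end.
- bracket_green_paint (a point): On the underside of the green bracket, 37.5 mm from its centre towards the painted end.
- bracket_black: Aluminium bracket with one end painted black, loose, 0.14 kg; may be absent. Flat plate 100 (x) x 34 (y) x 8 mm with an upright lug on its middle, 30 (x) x 12 (y) mm, its top 32 mm above the plate's underside; grip the lug across its 12 mm. Origin: centre of the underside; +x points to the painted end.
- bracket_black_paint (a point): On the underside of the black bracket, 37.5 mm from its centre towards the painted end.
- spanner: Bystander: combination spanner, loose; leave it alone.
- driver: Bystander: screwdriver, loose; leave it alone.
- gear: Bystander: dark steel gear, loose; leave it alone.
- bearing: Bystander: steel bearing ring, loose; leave it alone.
Things that resemble listed ones, but are neither listed nor needed, are in the scene too. What is shaped like the bracket_blue but purple is not meant. There is more than one size of the rest_block; the job needs the larger.

How it is judged:
By the outcome, as a careful person would: the job done as asked, in the order asked, and still so for the second after the job is handed in, with the robot touching nothing.
Of bracket_red, bracket_yellow, bracket_blue, bracket_green, bracket_black only 3 to 5 are there at a start; the rules pass over those that are not, and their reading is None.
At some moment in a run one of bracket_red, bracket_yellow, bracket_blue, bracket_green, bracket_black may be knocked a few centimetres aside while the robot is not near it.
It also fails if it takes over 210 s, if anything falls off the work surface, if the arm or the gripper's body presses on something with over 40 N, if the wrist force passes 120 N, or if a joint passes its speed limit or range.

## Robot

A 7-joint arm with a two-finger parallel gripper is mounted at the origin on the work surface. World frame = base frame: x ahead of the robot, y to its left, z up, the work surface at z = 0. Lengths are in m, angles in rad, forces in N, time in s.
With the tool pointing down it reaches from about 0.4 to 0.875 m from the base axis. Payload 6.5 kg.
Tool frame: the origin (TCP) lies at the very end of the fingers, on their centre line; the grasp point (between the pads) lies 19 mm behind it; z points along the fingers, y is the line along which they close (so a half turn about z gives the same grasp; the last joint's range is limited). The gripper opens to 88 mm and grips with 3 to 60 N. Pads are 18 mm wide; open, the fingers measure 123 mm over their backs; the gripper's body (75 mm by 187 mm) begins 45 mm behind the grasp point.
Start: joints at [1.081, 0.536, -0.004, 1.538, 0.003, 1.067, -0.071], TCP at [0.267, -0.592, 0.204] pointing down, gripper open.
Joint ranges: [-2.7, 2.7], [-0.37, 2.16], [-1.27, 1.26], [0.24, 2.4], [-1.31, 4.45], [0.19, 1.91], [-2.76, 2.76]. Speed limits (rad/s): [2.39, 2.39, 3.14, 3.14, 3.14, 3.14, 3.14].

## Interface

Orientations are given as a unit quaternion [w, x, y, z].
In Python, from rig import status, optics, workorder gives the robot as it stands.
- The arm moves only by the tool step_arm, never from a script. Its argument "increments" is a list of rows, each a list of 7 numbers: the shift along the world's x, y, z in mm, then the turn, a rotation vector about the world's x, y, z in rad, then the closure, from -1 (fully open) to 1 (shut), so that 0 is half open. In form: [[dx, dy, dz, wx, wy, wz, claw], ...]. A call has 1 to 20 rows; each row shifts and turns the commanded pose from where the row before left it; what a row does not reach is not made up. A row lasts 1/10 s, in which the tool goes at most 50 mm and 8.59 degrees, less where a joint would pass 70% of its speed; a pose out of reach is approached as far as the arm can. A call with a gripper value outside its range is refused whole. The fingers move at their own pace and stop on an object; "squeeze" is the grip in N (left out, the last holds). Time passes only in rows, so rows that do not move let the fingers close. It gives the time, the measured TCP pose, the force, the opening and the grip force at its end, in the units of the state.
- status.observe(): the state, without advancing time (a new reading comes with each control period).
- optics.camera(name): name is "scene" or "top" or "wrist"; returns a dict with "pixels" (420x560x3 uint8, red, green, blue), "z_map" (420x560 float32, m along the optical axis (not along the pixel's ray), 0 where there is no reading), "K" (3x3 intrinsics, pixels), "dist" ([k1, k2, p1, p2, k3] as OpenCV has them; the pictures are not rectified), "rvec" (rotation vector, rad) and "tvec" (3), from world to camera coordinates, as OpenCV has them. Camera axes: x right, y down, z forward; pixel columns grow to the right and rows downward; lengths in m; the calibration is good to about 2 mm. A picture is of the moment at which its call begins.
- workorder.close_job(): hands the job in; it is judged then, once.
The state is a dict: "time": time; "qpos": joint angles; "dq": joint speeds; "effort": joint torques, N m; "ee_pos": TCP position; "ee_rot": TCP orientation; "force": force on the tool from outside, world axes, zero at the start; "moment": the same for the moment, N m; "opening": opening from 0.0 (shut) to 1.0 (fully open); "grip_force": force on a finger pad.
Only numpy, scipy, OpenCV 4.12 (cv2) and the standard library are available. Lean on these libraries where they do the work, as an engineer would, in place of code of your own. Each camera call takes 0.05 s, during which the arm holds its last target. There are 200 camera calls.

## Working session

There is one attempt and no reset: what is moved stays moved. The work goes in short steps, Python scripts to look and compute and a tool call to move; the robot and the scene stay as the last step left them, time stands still between calls to the robot, and variables do not carry over. Pictures are saved under pics/ and viewed, at most 14 in all, crops included, and the job is handed in when it is done.

Besides the shell and the picture viewer there is one more tool, called after "Emit:" as name(argument=value, ...), one argument or row to a line, values as JSON. step_arm: Moves the arm, as the interface text tells. Its arguments: {"type":"object","properties":{"increments":{"type":"array"},"squeeze":{"type":"number"}},"required":["increments"]}

```bash
ls; mkdir -p pics
cat > h.py <<'E'
import numpy as np, cv2, pickle
def shot(name, tag):
    from rig import optics
    c=optics.camera(name); pickle.dump(c,open(f'pics/{tag}.pkl','wb'))
    cv2.imwrite(f'pics/{tag}.png',c['pixels'][:,:,::-1]); return c
def load(tag): return pickle.load(open(f'pics/{tag}.pkl','rb'))
def cam(c):
    R=cv2.Rodrigues(np.array(c['rvec'],float))[0]; t=np.array(c['tvec'],float).ravel()
    return R,t,-R.T@t
def rays(c,uv):
    uv=np.array(uv,float).reshape(-1,1,2)
    n=cv2.undistortPoints(uv,np.array(c['K']),np.array(c['dist'])).reshape(-1,2)
    return np.c_[n,np.ones(len(n))]
def plane(c,uv,z):
    R,t,o=cam(c); d=rays(c,uv)@R; return o+d*((z-o[2])/d[:,2])[:,None]
def depth(c,uv):
    R,t,o=cam(c); r=rays(c,uv); uv=np.array(uv,int).reshape(-1,2)
    zz=c['z_map'][uv[:,1],uv[:,0]]; return (r*zz[:,None]-t)@R
def cloud(c):
    v,u=np.mgrid[0:420,0:560]; uv=np.c_[u.ravel(),v.ravel()]
    return depth(c,uv).reshape(420,560,3)
def proj(c,P):
    return cv2.projectPoints(np.array(P,float).reshape(-1,1,3),np.array(c['rvec'],float),np.array(c['tvec'],float),np.array(c['K']),np.array(c['dist']))[0].reshape(-1,2)
E
python3 - <<'E'
from h import *
from rig import status
print(status.observe())
for n in ('top','scene'):
    c=shot(n,n+'0'); print(n,cam(c)[2],c['K'][0][0])
import cv2
cv2.imwrite('pics/top0b.png',cv2.resize(cv2.imread('pics/top0.png'),(800,600),interpolation=cv2.INTER_CUBIC))
E
```

```text
pics
{'time': 0.0, 'qpos': array([ 1.08079082,  0.5371385 , -0.00443685,  1.53885699,  0.00255998,
        1.06727723, -0.07122673]), 'dq': array([-0.00200218, -0.00088508, -0.000929  , -0.00030728,  0.00090367,
        0.00050992,  0.00020194]), 'effort': array([-7.02010148e-04, -5.70981574e+01,  9.90172438e-01, -2.51600862e+01,
       -5.63238712e-02,  1.78585685e-02,  1.55891967e-04]), 'ee_pos': array([ 0.26702162, -0.59189745,  0.20356333]), 'ee_rot': array([-8.08022005e-04,  9.77629597e-01,  2.10332283e-01, -2.19455594e-04]), 'force': array([-0.43636327,  1.00629369, -0.46940783]), 'moment': array([-0.03683419, -0.02588883,  0.02108661]), 'grip_force': 0.0, 'opening': 1.002699772538886}
top [ 0.30416062 -0.01222818  1.11164361] 456.69750719406534
scene [ 1.1792043  -0.17929788  0.9444021 ] 482.446286668065
```

View pics/top0b.png

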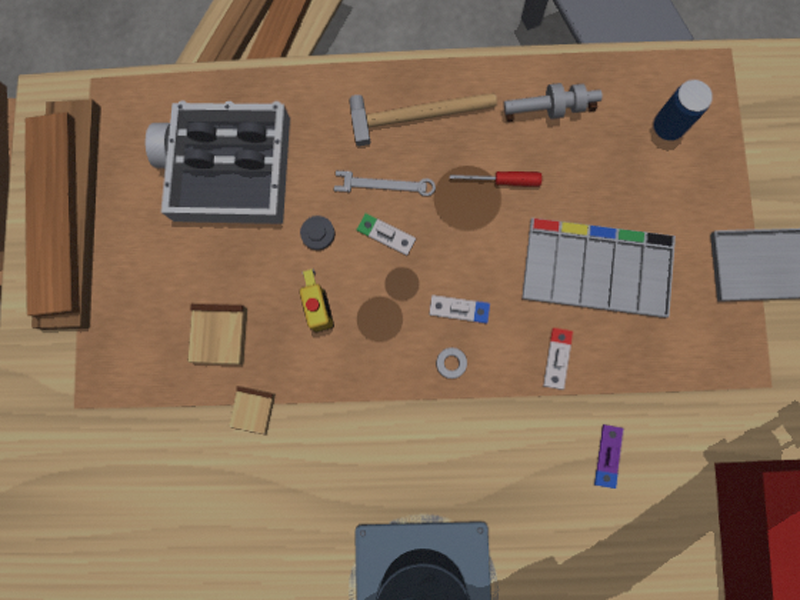

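View pics/scene0.png

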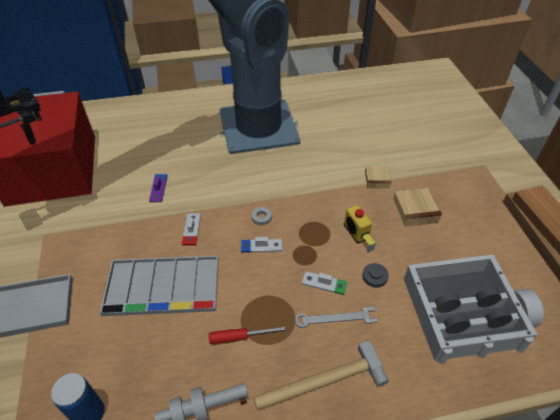

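The top view (800-px pixels) shows:
- Crankcase at (225,160).
- Large rest block at (216,335). The smaller one at (252,411) is a decoy.
- Tape at (315,300).
- Brackets: green (386,234), blue (460,309), red (558,358). A purple one with a blue end at (608,456) is not meant.
- Tray with patches at (600,268). The plain tray at the right edge is a decoy.
- No yellow or black bracket seen.

```bash
cat > m.py <<'E'
from h import *
s=560/800
def rect(c,P,box,lo,hi,zp):
    x0,y0,x1,y1=[int(b*s) for b in box]
    m=np.zeros((420,560),np.uint8); m[y0:y1,x0:x1]=1
    m&=((P[:,:,2]>lo)&(P[:,:,2]<hi)).astype(np.uint8)
    n,l,st,_=cv2.connectedComponentsWithStats(m); k=1+np.argmax(st[1:,4]); mm=l==k
    v,u=np.where(mm); W=plane(c,np.c_[u,v],zp)
    r=cv2.minAreaRect((W[:,:2]*1000).astype(np.float32)); return r,st[k,4],np.median(P[mm][:,2])
E
python3 - <<'E'
from m import *
c=load('top0'); P=cloud(c)
for n,b,lo,hi,z in [('case',(150,90,300,235),.048,.07,.058),('rest',(180,295,255,375),.02,.045,.03),('small',(220,380,285,440),.012,.06,.03),('tapetop',(290,260,340,340),.05,.075,.066),('traywall',(515,205,685,325),.009,.025,.014),
 ('red',(540,320,580,395),.004,.018,.008),('blue',(420,285,500,330),.004,.018,.008),('green',(350,205,425,262),.004,.018,.008)]:
    try: print(n,*rect(c,P,b,lo,hi,z))
    except Exception as e: print(n,e)
print('floor noise',P[250:270,150:160,2].std(),np.median(P[250:270,150:160,2]))
hsv=cv2.cvtColor(c['pixels'],cv2.COLOR_RGB2HSV)
def col(h0,h1,box,z,smin=110,vmin=60):
    m=((hsv[:,:,0]>=h0)&(hsv[:,:,0]<=h1)&(hsv[:,:,1]>smin)&(hsv[:,:,2]>vmin)).astype(np.uint8)
    x0,y0,x1,y1=[int(b*s) for b in box]; k=np.zeros_like(m);k[y0:y1,x0:x1]=m[y0:y1,x0:x1]
    v,u=np.where(k); 
    return len(u),(plane(c,[[u.mean(),v.mean()]],z)[0]*1000).round(1), (P[v,u,2]*1000).mean().round(1)
print('redpaint',col(0,6,(545,325,578,350),.008),'bluepaint',col(100,125,(470,295,495,330),.008),'greenpaint',col(40,90,(350,205,385,240),.008))
for n,h in [('red',(0,6)),('yellow',(20,34)),('blue',(100,125)),('green',(40,90))]:
    print('patch',n,col(*h,(530,215,680,248),.014))
print('button',col(0,6,(295,290,330,320),.078), 'yellow',col(18,34,(290,285,340,335),.066),'bladeyellow',col(18,34,(295,262,325,283),.03))
print('purple',np.unique(hsv[int(440*s):int(450*s),int(603*s):int(612*s),0]))
E
```

```text
case ((735.7715454101562, 337.888916015625), (237.91656494140625, 208.94981384277344), 86.11055755615234) 2375 0.057748158105415906
rest ((431.9036865234375, 337.5540466308594), (93.16307067871094, 99.61677551269531), 87.82718658447266) 1502 0.03028080116503059
small ((302.80706787109375, 277.2724609375), (65.48265838623047, 68.91253662109375), 77.44050598144531) 763 0.02141763756538019
tapetop ((466.5244140625, 162.5648193359375), (71.18695831298828, 37.960601806640625), 13.149771690368652) 401 0.064759737952505
traywall ((525.62060546875, -318.4932556152344), (249.00436401367188, 144.01303100585938), 80.60655975341797) 1596 0.014028371364454617
red ((373.9007568359375, -238.54217529296875), (34.274452209472656, 100.95042419433594), 76.83012390136719) 483 0.008338653433003392
blue ((462.6323547363281, -76.84684753417969), (106.34446716308594, 37.3470344543457), 80.38265991210938) 496 0.008167686533842316
green ((598.686767578125, 45.57313537597656), (100.30899810791016, 36.637939453125), 62.11878967285156) 457 0.00821454384068226
floor noise 0.012249516940878212 0.0010306128092351019
redpaint (116, array([ 411.5, -246.7,    8. ]), np.float64(26.9)) bluepaint (109, array([ 455.6, -114. ,    8. ]), np.float64(18.4)) greenpaint (87, array([618.2,  79.9,   8. ]), np.float64(8.5))
patch red (112, array([ 604. , -231.9,   14. ]), np.float64(24.4))
patch yellow (115, array([ 595.4, -280.7,   14. ]), np.float64(33.6))
patch blue (124, array([ 586.9, -328.4,   14. ]), np.float64(23.9))
patch green (115, array([ 579.1, -377.3,   14. ]), np.float64(14.8))
button (62, array([468.5, 163.9,  78. ]), np.float64(77.8)) yellow (426, array([464.5, 161.1,  66. ]), np.float64(63.4)) bladeyellow (67, array([525.5, 177.6,  30. ]), np.float64(43.7))
purple [137 138 139 140 141]
```

Emit:
step_arm(
  increments=[
    [9, 29.5, -4.5, 0, 0, -0.054, 0],
    [9, 29.5, -4.5, 0, 0, -0.054, 0],
    [9, 29.5, -4.5, 0, 0, -0.054, 0],
    [9, 29.5, -4.5, 0, 0, -0.054, 0],
    [9, 29.5, -4.5, 0, 0, -0.054, 0],
    [9, 29.5, -4.5, 0, 0, -0.054, 0],
    [9, 29.5, -4.5, 0, 0, -0.054, 0],
    [9, 29.5, -4.5, 0, 0, -0.054, 0],
    [9, 29.5, -4.5, 0, 0, -0.054, 0],
    [9, 29.5, -4.5, 0, 0, -0.054, 0],
    [9, 29.5, -4.5, 0, 0, -0.054, 0],
    [9, 29.5, -4.5, 0, 0, -0.054, 0],
    [0, 0, 0, 0, 0, 0, 0],
    [0, 0, 0, 0, 0, 0, 0],
  ],
  squeeze=25,
)

```text
time: 1.5
ee_pos: [0.3752, -0.2382, 0.1503]
ee_rot: [0.0, 0.994, -0.111, -0.0]
force: [-0.1, 0.3, 0.0]
opening: 0.499
grip_force: 0.0
```

Run:
```python
from h import *
from rig import status
from scipy.spatial.transform import Rotation as Ro
s=status.observe(); print(s['ee_pos'],s['ee_rot'],s['qpos'])
c=shot('wrist','w1'); print(cam(c)[2])
print(proj(c,[[.374,-.2385,.032]]))
```

```text
[ 0.37523462 -0.23818851  0.15029988] [ 1.85395948e-07  9.93843661e-01 -1.10791310e-01 -2.52317489e-04] [ 0.47211984  0.26866794 -0.00921358  2.10888657  0.00378525  0.76452612
 -1.33233108]
[ 0.43844286 -0.25296022  0.32986905]
[[284.72104386 197.43775101]]
```

View pics/w1.png

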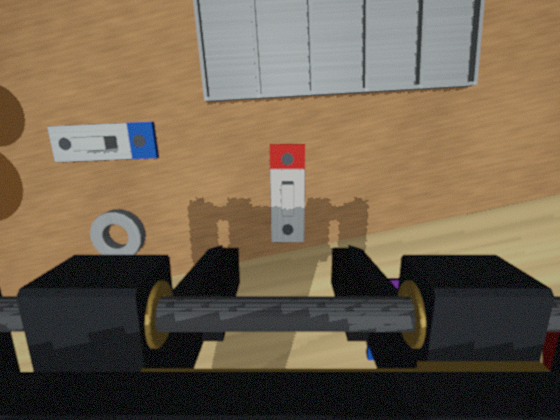

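The wrist view shows the red bracket's lug at (288,198) against a predicted (285,197), and it is aligned. I'll grasp it.

Emit:
step_arm(
  increments=[
    [0, -2, -20, 0, 0, 0, 0],
    [0, 0, -25, 0, 0, 0, 0],
    [0, 0, -25, 0, 0, 0, 0],
    [0, 0, -25, 0, 0, 0, 0],
    [0, 0, -22, 0, 0, 0, 0],
    [0, 0, -12, 0, 0, 0, 0],
    [0, 0, -9, 0, 0, 0, 0],
    [0, 0, 0, 0, 0, 0, 1],
    [0, 0, 0, 0, 0, 0, 1],
    [0, 0, 0, 0, 0, 0, 1],
    [0, 0, 0, 0, 0, 0, 1],
    [0, 0, 0, 0, 0, 0, 1],
    [0, 0, 10, 0, 0, 0, 1],
    [0, 0, 20, 0, 0, 0, 1],
    [0, 0, 20, 0, 0, 0, 1],
    [0, 0, 20, 0, 0, 0, 1],
    [0, 0, 0, 0, 0, 0, 1],
  ],
)

```text
time: 3.25
ee_pos: [0.377, -0.2415, 0.0851]
ee_rot: [0.001, 0.994, -0.112, 0.002]
force: [0.7, 0.2, 0.2]
opening: 0.005
grip_force: 0.0
```

Run:
```python
from h import *
c=shot('wrist','w2')
import pickle
from rig import status
s=status.observe(); print(s['ee_pos'])
hsv=cv2.cvtColor(c['pixels'],cv2.COLOR_RGB2HSV)
m=((hsv[:,:,0]<7)|(hsv[:,:,0]>174))&(hsv[:,:,1]>150)&(hsv[:,:,2]>80); n,l,st,ce=cv2.connectedComponentsWithStats(m.astype(np.uint8))
for i in range(1,n):
    if st[i,4]>150: print(st[i],ce[i],plane(c,ce[i],s['ee_pos'][2]-.012+.008)[0],plane(c,ce[i],.014)[0])
```

```text
[ 0.37629629 -0.24100793  0.08379633]
[ 262  152   44   31 1119] [283.70688114 166.65147453] [ 0.41760036 -0.25072596  0.07979633] [ 0.40988588 -0.24886497  0.014     ]
```

View pics/w2.png

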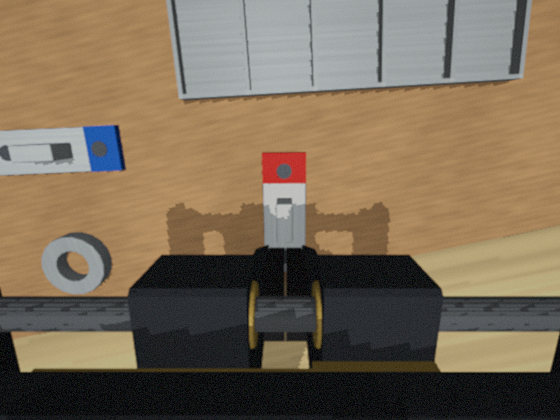

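The fingers closed on nothing: opening is 0 and the bracket is still on the bench at (284,167). They probably had not finished closing before the lift. I'll retry with a longer close.

Emit:
step_arm(
  increments=[
    [0, 0, 0, 0, 0, 0, 0.1],
    [0, 0, 0, 0, 0, 0, 0.1],
    [-1, 0, -20, 0, 0, 0, 0.1],
    [-2, 0, -20, 0, 0, 0, 0.1],
    [0, 0, -20, 0, 0, 0, 0.1],
    [0, 0, -12, 0, 0, 0, 0.1],
    [0, 0, 0, 0, 0, 0, 0.1],
    [0, 0, 0, 0, 0, 0, 1],
    [0, 0, 0, 0, 0, 0, 1],
    [0, 0, 0, 0, 0, 0, 1],
    [0, 0, 0, 0, 0, 0, 1],
    [0, 0, 0, 0, 0, 0, 1],
    [0, 0, 0, 0, 0, 0, 1],
    [0, 0, 0, 0, 0, 0, 1],
    [0, 0, 0, 0, 0, 0, 1],
  ],
  squeeze=30,
)

```text
time: 4.8
ee_pos: [0.3723, -0.2405, 0.0104]
ee_rot: [-0.0, 0.994, -0.112, -0.0]
force: [0.9, -0.1, -0.9]
opening: 0.005
grip_force: 0.0
```

Run:
```python
from h import *
c=shot('wrist','w3'); 
from rig import status
s=status.observe(); e=s['ee_pos']; print(e, proj(c,[e]))
P=cloud(c); print(P[150:300:10,284])
c=shot('top','t3'); print(proj(c,[e]))
im=c['pixels'][200:290,350:450,::-1]; a=cv2.resize(im,(500,450),interpolation=cv2.INTER_CUBIC)
b=cv2.resize(cv2.imread('pics/w3.png'),(300,225)); a=cv2.hconcat([a,cv2.copyMakeBorder(b,0,225,0,0,0)]); cv2.imwrite('pics/t3b.png',a)
```

```text
[ 0.37226528 -0.24047661  0.01040556] [[283.80715051 239.84652665]]
[[ 0.42136353 -0.25182539 -0.00110876]
 [ 0.41670701 -0.25077374  0.00763244]
 [ 0.41134763 -0.24954547  0.00779214]
 [ 0.40598642 -0.24831759  0.00840465]
 [ 0.40048951 -0.24705781  0.00856831]
 [ 0.39473852 -0.24573835  0.00794474]
 [ 0.38892292 -0.24440454  0.00757711]
 [ 0.38537267 -0.24360503  0.01552071]
 [ 0.3849898  -0.24354714  0.03207505]
 [ 0.37951084 -0.2422898   0.03131736]
 [ 0.38015681 -0.24246582  0.04680112]
 [ 0.3799623  -0.2424414   0.05797914]
 [ 0.37645786 -0.24164233  0.06034922]
 [ 0.37249642 -0.24073649  0.06160501]
 [ 0.36869188 -0.23986711  0.06313847]]
[[391.39652563 250.8065184 ]]
```

View pics/t3b.png

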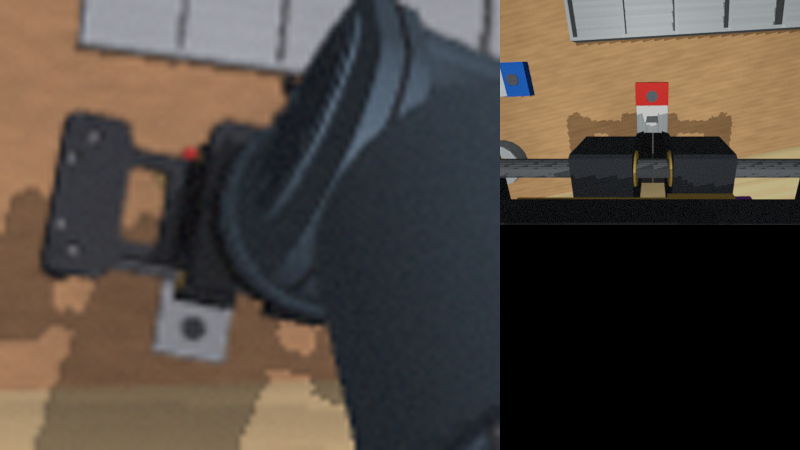

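Run:
```python
from h import *
im=cv2.imread('pics/w3.png')[140:380,180:390]; cv2.imwrite('pics/w3b.png',cv2.resize(im,(525,600),interpolation=cv2.INTER_CUBIC))
c=load('w3');P=cloud(c)
for v in (212,218,225,232,240,250): print(v,[tuple((P[v,u]*1000).round().astype(int)) for u in range(262,308,6)])
```

```text
212 [(np.int64(390), np.int64(-232), np.int64(7)), (np.int64(390), np.int64(-235), np.int64(8)), (np.int64(389), np.int64(-239), np.int64(7)), (np.int64(388), np.int64(-242), np.int64(8)), (np.int64(387), np.int64(-245), np.int64(7)), (np.int64(387), np.int64(-249), np.int64(8)), (np.int64(386), np.int64(-252), np.int64(8)), (np.int64(385), np.int64(-255), np.int64(7))]
218 [(np.int64(387), np.int64(-231), np.int64(8)), (np.int64(387), np.int64(-234), np.int64(9)), (np.int64(387), np.int64(-238), np.int64(11)), (np.int64(386), np.int64(-241), np.int64(12)), (np.int64(385), np.int64(-245), np.int64(13)), (np.int64(384), np.int64(-248), np.int64(11)), (np.int64(382), np.int64(-251), np.int64(7)), (np.int64(382), np.int64(-255), np.int64(8))]
225 [(np.int64(383), np.int64(-230), np.int64(8)), (np.int64(382), np.int64(-233), np.int64(8)), (np.int64(387), np.int64(-239), np.int64(26)), (np.int64(386), np.int64(-242), np.int64(26)), (np.int64(385), np.int64(-245), np.int64(24)), (np.int64(385), np.int64(-248), np.int64(25)), (np.int64(378), np.int64(-250), np.int64(7)), (np.int64(378), np.
[... 462 characters left out ...]
64(373), np.int64(-231), np.int64(7)), (np.int64(380), np.int64(-237), np.int64(31)), (np.int64(380), np.int64(-240), np.int64(32)), (np.int64(380), np.int64(-243), np.int64(33)), (np.int64(379), np.int64(-246), np.int64(31)), (np.int64(370), np.int64(-248), np.int64(8)), (np.int64(435), np.int64(-255), np.int64(190))]
250 [(np.int64(384), np.int64(-233), np.int64(51)), (np.int64(367), np.int64(-230), np.int64(7)), (np.int64(381), np.int64(-238), np.int64(47)), (np.int64(381), np.int64(-241), np.int64(47)), (np.int64(380), np.int64(-243), np.int64(47)), (np.int64(380), np.int64(-246), np.int64(47)), (np.int64(379), np.int64(-249), np.int64(48)), (np.int64(379), np.int64(-252), np.int64(50))]
```

View pics/w3b.png

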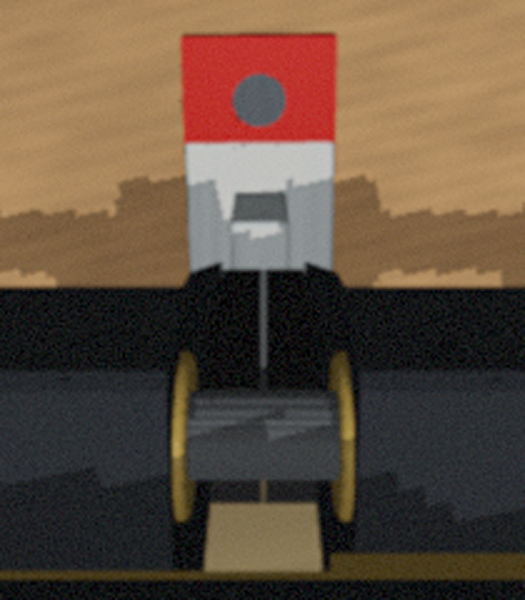

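Run:
```python
from h import *
for t,z in (('w1',.1503),('w2',.0838),('w3',.0104)):
    c=load(t);P=cloud(c)
    sub=P[236:300,180:400]; m=(sub[:,:,2]<z+.12)&(sub[:,:,2]>.036)
    q=sub[m]; print(t, z, np.percentile(q[:,2]-z,[0.5,2,10]))
    v,u=np.where(m); i=np.argsort(q[:,2])[:5]; print(np.c_[u+180,v+236][i].tolist(), (q[i]*1000).round().tolist())
    for zz in (0,.02,.04): print(proj(c,[[.372,-.2405,z+zz]]))
```

```text
w1 0.1503 [0.03406909 0.03575006 0.04201798]
[[235, 248], [330, 278], [226, 248], [331, 253], [238, 251]] [[388.0, -217.0, 183.0], [363.0, -259.0, 183.0], [389.0, -213.0, 184.0], [375.0, -261.0, 184.0], [386.0, -218.0, 184.0]]
[[288.92712686 244.11261459]]
[[289.41715107 257.67179682]]
[[290.0315382  274.67260013]]
w2 0.0838 [0.03639194 0.0393749  0.05033596]
[[281, 248], [297, 248], [284, 248], [285, 248], [270, 248]] [[385.0, -242.0, 118.0], [383.0, -249.0, 118.0], [384.0, -243.0, 118.0], [384.0, -244.0, 118.0], [386.0, -237.0, 119.0]]
[[284.10589167 247.33378172]]
[[284.10018549 260.92109468]]
[[284.0930501  277.92200178]]
w3 0.0104 [0.03520132 0.03841197 0.05071557]
[[274, 248], [285, 248], [299, 248], [275, 248], [272, 248]] [[381.0, -238.0, 43.0], [380.0, -243.0, 44.0], [378.0, -249.0, 44.0], [381.0, -238.0, 44.0], [381.0, -237.0, 44.0]]
[[283.94899918 240.25645167]]
[[283.87560109 253.41015449]]
[[283.7835016  269.91609231]]
```

Depth shows the fingertips about 34 mm above the reported TCP in all three wrist pictures, and they closed above the lug. I'll test this by opening and going down in small steps while watching the force.

Emit:
step_arm(
  increments=[
    [0, 0, 0, 0, 0, 0, 0.1],
    [0, 0, 0, 0, 0, 0, 0.1],
    [0, 0, 0, 0, 0, 0, 0.1],
    [0, 0, 0, 0, 0, 0, 0.1],
    [0, 0, 0, 0, 0, 0, 0.1],
    [0, 0, -2, 0, 0, 0, 0.1],
    [0, 0, -2, 0, 0, 0, 0.1],
    [0, 0, 0, 0, 0, 0, 0.1],
  ],
)

```text
time: 5.7
ee_pos: [0.3721, -0.2404, 0.0061]
ee_rot: [-0.0, 0.994, -0.112, -0.0]
force: [-0.4, -0.1, -0.2]
opening: 0.449
grip_force: 0.0
```

Run:
```python
from h import *
c=shot('wrist','w4'); 
from rig import status
s=status.observe(); e=s['ee_pos']; print(e,s['force'],s['opening'])
P=cloud(c)
sub=P[200:300,180:400]
im=cv2.imread('pics/w4.png')[140:380,160:410]; cv2.imwrite('pics/w4b.png',cv2.resize(im,(625,600),interpolation=cv2.INTER_CUBIC))
for v in (215,225,235,245,255): print(v,[tuple((P[v,u]*1000).round().astype(int).tolist()) for u in (210,220,230,240,250,285,320,330,340,350)])
```

```text
[ 0.3721513  -0.24038475  0.00620311] [-0.69951452  0.05124489  0.607755  ] 0.4537008926372276
215 [(395, -201, 0), (393, -206, -1), (392, -212, 0), (391, -218, 0), (389, -224, 0), (387, -244, 7), (380, -264, -1), (379, -270, -1), (378, -275, 0), (376, -281, 0)]
225 [(389, -200, 0), (387, -205, 0), (386, -211, 0), (385, -217, 0), (383, -222, 0), (385, -244, 21), (374, -263, 0), (373, -269, 0), (371, -274, -1), (370, -280, 0)]
235 [(383, -197, -1), (382, -204, 1), (380, -209, 1), (379, -215, 0), (377, -221, 0), (384, -244, 32), (368, -262, -1), (367, -267, 0), (365, -273, 0), (364, -279, 0)]
245 [(377, -196, 0), (375, -201, -1), (373, -207, -1), (372, -213, 0), (371, -219, 0), (378, -242, 32), (362, -260, 1), (360, -266, -1), (359, -272, 0), (358, -278, 0)]
255 [(389, -212, 53), (388, -216, 52), (385, -219, 48), (384, -223, 47), (365, -218, 0), (373, -241, 32), (355, -259, 0), (376, -262, 49), (375, -267, 50), (375, -271, 53)]
```

View pics/w4b.png

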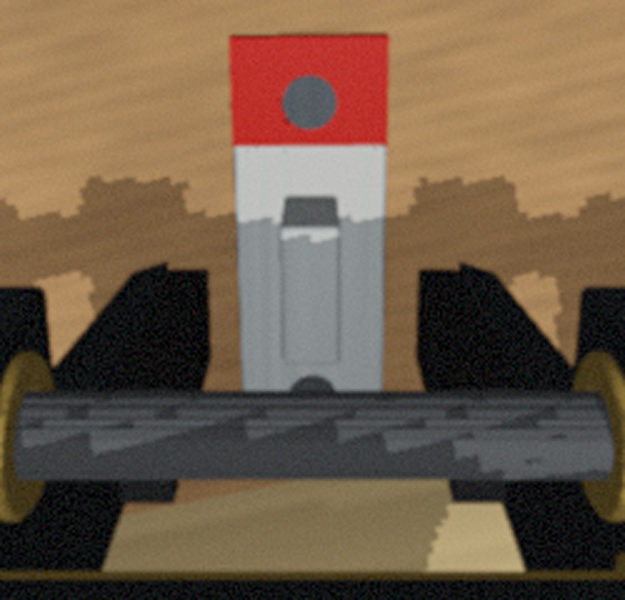

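Run:
```python
from h import *
c=load('w4');P=cloud(c)
print('wrist col284'); print([(v,(P[v,284]*1000).round().tolist()) for v in range(255,420,10)])
print('col235'); print([(v,(P[v,235]*1000).round().tolist()) for v in range(240,420,12)])
c=shot('scene','s4'); P=cloud(c)
m=(abs(P[:,:,0]-.372)<.08)&(abs(P[:,:,1]+.24)<.13)&(P[:,:,2]>.015)&(P[:,:,2]<.3)
v,u=np.where(m); print(u.min(),u.max(),v.min(),v.max())
q=P[m]*1000
for a in range(15,200,8):
    k=q[(q[:,2]>=a)&(q[:,2]<a+8)]
    if len(k): print(a,len(k),np.percentile(k[:,0],[2,98]).round(),np.percentile(k[:,1],[2,98]).round())
im=c['pixels'][120:260,120:280,::-1]; cv2.imwrite('pics/s4b.png',cv2.resize(im,(640,560),interpolation=cv2.INTER_CUBIC))
```

```text
wrist col284
[(255, [374.0, -241.0, 33.0]), (265, [368.0, -240.0, 32.0]), (275, [362.0, -238.0, 31.0]), (285, [356.0, -237.0, 30.0]), (295, [339.0, -233.0, 8.0]), (305, [397.0, -246.0, 120.0]), (315, [395.0, -246.0, 121.0]), (325, [393.0, -246.0, 122.0]), (335, [305.0, -225.0, -1.0]), (345, [299.0, -224.0, 1.0]), (355, [291.0, -222.0, -0.0]), (365, [283.0, -220.0, -0.0]), (375, [394.0, -246.0, 138.0]), (385, [394.0, -246.0, 139.0]), (395, [395.0, -246.0, 143.0]), (405, [394.0, -246.0, 144.0]), (415, [435.0, -255.0, 186.0])]
col235
[(240, [376.0, -211.0, -1.0]), (252, [385.0, -221.0, 45.0]), (264, [385.0, -222.0, 58.0]), (276, [380.0, -222.0, 61.0]), (288, [376.0, -221.0, 62.0]), (300, [400.0, -236.0, 119.0]), (312, [398.0, -235.0, 121.0]), (324, [396.0, -235.0, 122.0]), (336, [313.0, -194.0, 0.0]), (348, [303.0, -191.0, -1.0]), (360, [295.0, -189.0, -0.0]), (372, [396.0, -237.0, 137.0]), (384, [396.0, -238.0, 140.0]), (396, [396.0, -238.0, 143.0]), (408, [395.0, -238.0, 143.0])]
139 224 138 260
15 21 [366. 451.] [-365. -231.]
23 21 [359. 390.] [-247. -232.]
31 40 [361. 388.] [-251. -231.]
39 19 [368. 390.] [-275. -213.]
47 35 [361. 392.] [-275. -208.]
55 44 [366. 392.] [-278. -208.]
63 45 [360. 390.] [-278. -206.]
71 25 [360. 391.] [-278. -207.]
79 37 [366. 392.] [-278. -209.]
87 11 [356. 378.] [-276. -265.]
95 6 [359. 377.] [-275. -267.]
103 27 [360. 425.] [-331. -163.]
111 106 [339. 425.] [-331. -166.]
119 257 [335. 424.] [-327. -170.]
127 230 [342. 426.] [-332. -162.]
135 196 [342. 426.] [-335. -151.]
143 848 [327. 422.] [-333. -149.]
151 104 [345. 404.] [-313. -154.]
159 73 [367. 402.] [-261. -197.]
167 64 [369. 401.] [-262. -198.]
175 14 [366. 402.] [-225. -197.]
183 66 [362. 414.] [-262. -196.]
191 155 [352. 414.] [-271. -195.]
199 180 [375. 412.] [-276. -204.]
```

View pics/s4b.png

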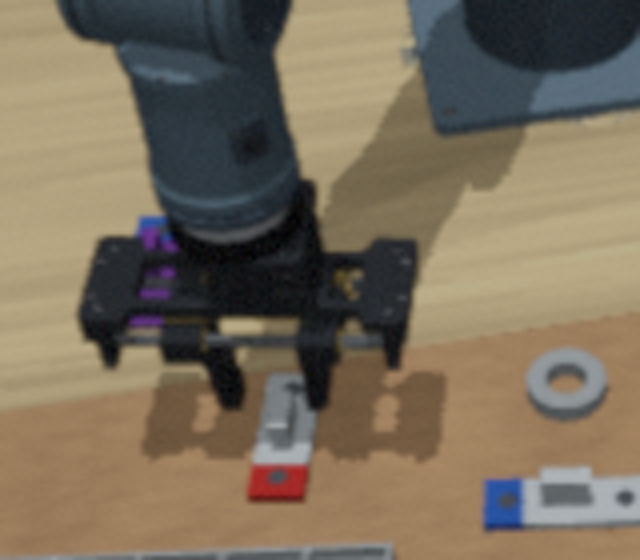

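The scene view confirms the gripper's proportions: body about 64 mm above the tips. So the reported z is about 33 mm too low, and true tip z ≈ reported + 33 mm. Going down 27 mm more.

Emit:
step_arm(
  increments=[
    [0, -1, -6, 0, 0, 0, 0.1],
    [0, -1, -6, 0, 0, 0, 0.1],
    [0, 0, -5, 0, 0, 0, 0.1],
    [0, 0, -5, 0, 0, 0, 0.1],
    [0, 0, -3, 0, 0, 0, 0.1],
    [0, 0, -2, 0, 0, 0, 0.1],
    [0, 0, 0, 0, 0, 0, 1],
    [0, 0, 0, 0, 0, 0, 1],
    [0, 0, 0, 0, 0, 0, 1],
    [0, 0, 0, 0, 0, 0, 1],
    [0, 0, 0, 0, 0, 0, 1],
    [0, 0, 0, 0, 0, 0, 1],
  ],
)

```text
time: 7.0
ee_pos: [0.3725, -0.2424, -0.0204]
ee_rot: [-0.0, 0.994, -0.112, 0.0]
force: [0.1, 1.3, 3.7]
opening: 0.133
grip_force: 30.0
```

Emit:
step_arm(
  increments=[
    [0, 0, 10, 0, 0, 0, 1],
    [0, 0, 20, 0, 0, 0, 1],
    [0, 0, 20, 0, 0, 0, 1],
    [0, 0, 20, 0, 0, 0, 1],
    [20, 3, 10, 0, 0, 0.01, 1],
    [20, 3, 0, 0, 0, 0.01, 1],
    [20, 3, 0, 0, 0, 0.01, 1],
    [20, 3, 0, 0, 0, 0.01, 1],
    [20, 3, 0, 0, 0, 0.01, 1],
    [20, 3, 0, 0, 0, 0.01, 1],
    [20, 2, 0, 0, 0, 0, 1],
    [18, 2, 0, 0, 0, 0, 1],
    [0, 0, 0, 0, 0, 0, 1],
    [0, 0, 0, 0, 0, 0, 1],
  ],
)

```text
time: 8.4
ee_pos: [0.5295, -0.2206, 0.0595]
ee_rot: [0.0, 0.997, -0.082, -0.0]
force: [0.1, -0.7, -1.3]
opening: 0.131
grip_force: 30.0
```

```bash
cat > held.py <<'E'
import sys
from m import *
from rig import status
C=dict(red=[(0,7),(174,180)],blue=[(100,125)],green=[(40,90)])
def held(tag,colour,save=True):
    c=shot('wrist',tag); s_=status.observe(); e=s_['ee_pos']
    hsv=cv2.cvtColor(c['pixels'],cv2.COLOR_RGB2HSV); P=cloud(c)
    m=np.zeros((420,560),bool)
    for a,b in C[colour]: m|=(hsv[:,:,0]>=a)&(hsv[:,:,0]<=b)
    m&=(hsv[:,:,1]>120)&(hsv[:,:,2]>50)
    n,l,st,ce=cv2.connectedComponentsWithStats(m.astype(np.uint8))
    print('ee',(e*1000).round(1),'open',round(s_['opening'],3))
    w,x,y,z=s_['ee_rot']; print('closing angle deg',np.degrees(2*np.arctan2(y,x)-np.pi/2).round(2))
    for i in range(1,n):
        if st[i,4]>150:
            v,u=np.where(l==i); zz=np.median(P[v,u,2]); W=plane(c,np.c_[u,v],zz)[:,:2]*1000
            r=cv2.minAreaRect(W.astype(np.float32)); print(colour,st[i,:5].tolist(),'z',(zz*1000).round(1),np.round(r[0],1),np.round(r[1],1),round(r[2],1))
    return c,P
E
python3 - <<'E'
from held import *
held('w5','red')
E
```

```text
ee [ 528.9 -220.8   59.4] open 0.135
closing angle deg -99.44
red [127, 0, 89, 7, 329] z 14.3 [ 674.3 -175.5] [53.2  3.2] 80.6
red [252, 98, 67, 28, 1851] z 14.2 [ 600.9 -233.1] [43.3 16.9] 80.6
red [248, 160, 74, 52, 3225] z 87.5 [ 565.6 -227. ] [34.1 24.2] 80.6
```

Held bracket: the paint is at (566,-227), aligned with the red patch at (601,-233). I'll lower and release.

Emit:
step_arm(
  increments=[
    [1, 0, -20, 0, 0, 0, 1],
    [0, 0, -20, 0, 0, 0, 1],
    [0, 0, -16, 0, 0, 0, 1],
    [0, 0, -10, 0, 0, 0, 1],
    [0, 0, -5, 0, 0, 0, 1],
    [0, 0, -3, 0, 0, 0, 1],
    [0, 0, -1, 0, 0, 0, 1],
    [0, 0, 0, 0, 0, 0, 1],
    [0, 0, 0, 0, 0, 0, 0.35],
    [0, 0, 0, 0, 0, 0, 0.35],
    [0, 0, 0, 0, 0, 0, 0.35],
    [0, 0, 0, 0, 0, 0, 0.35],
    [0, 0, 10, 0, 0, 0, 0.35],
    [0, 0, 25, 0, 0, 0, 0.35],
    [0, 0, 25, 0, 0, 0, 0.35],
    [0, 0, 25, 0, 0, 0, 0.35],
    [0, 0, 0, 0, 0, 0, 0.35],
  ],
)

```text
time: 10.15
ee_pos: [0.534, -0.2215, 0.0734]
ee_rot: [0.001, 0.997, -0.082, 0.003]
force: [1.6, -0.5, 0.7]
opening: 0.322
grip_force: 0.0
```

Run:
```python
from held import *
held('w6','red')
```

```text
ee [ 532.7 -221.1   71.5] open 0.325
closing angle deg -99.41
red [132, 0, 129, 24, 2305] z 20.0 [ 675.2 -189. ] [80.5 13. ] 80.6
red [254, 107, 62, 26, 1595] z 14.2 [ 601.  -233.1] [43.2 16.9] 80.6
red [261, 152, 47, 32, 1257] z 10.7 [ 567.5 -227.2] [33.8 22.8] 80.5
```

Emit:
step_arm(
  increments=[
    [-4, 9, 3, 0, 0, 0.0975, 0.35],
    [-4, 9, 3, 0, 0, 0.0975, 0.35],
    [-4, 9, 3, 0, 0, 0.0975, 0.35],
    [-4, 9, 3, 0, 0, 0.0975, 0.35],
    [-4, 9, 3, 0, 0, 0.0975, 0.35],
    [-4, 9, 3, 0, 0, 0.0975, 0.35],
    [-4, 9, 3, 0, 0, 0.0975, 0.35],
    [-4, 9, 3, 0, 0, 0.0975, 0.35],
    [-5, 9, 3, 0, 0, 0.0975, 0.2],
    [-5, 9, 3, 0, 0, 0.0975, 0.2],
    [-5, 9, 0, 0, 0, 0.0975, 0.2],
    [-5, 9, 0, 0, 0, 0.0975, 0.2],
    [-5, 9, 0, 0, 0, 0.0975, 0.2],
    [-5, 9, 0, 0, 0, 0.0975, 0.2],
    [-5, 9, 0, 0, 0, 0.0975, 0.2],
    [-5, 9, 0, 0, 0, 0.0975, 0.2],
    [0, 0, 0, 0, 0, 0, 0.2],
    [0, 0, 0, 0, 0, 0, 0.2],
  ],
)

```text
time: 12.0
ee_pos: [0.459, -0.0767, 0.099]
ee_rot: [-0.0, 0.767, 0.642, -0.0]
force: [-0.2, -1.0, 1.0]
opening: 0.402
grip_force: 0.0
```

Run:
```python
from held import *
c,P=held('w7','blue')
v,u=np.where((P[:,:,2]>.026)&(P[:,:,2]<.036)); 
m=((P[:,:,2]>.026)&(P[:,:,2]<.036)).astype(np.uint8)
n,l,st,ce=cv2.connectedComponentsWithStats(m)
for i in range(1,n):
    if st[i,4]>200:
        W=P[l==i][:,:2]*1000; r=cv2.minAreaRect(W.astype(np.float32)); print('lug?',st[i].tolist(),r)
```

```text
ee [459.3 -77.   99.1] open 0.397
closing angle deg -10.18
blue [269, 234, 39, 25, 807] z 7.8 [ 453.9 -114.9] [22.4 33.3] 79.9
lug? [438, 0, 31, 31, 597] ((594.1099243164062, 38.6652946472168), (19.362041473388672, 12.484232902526855), 60.76970672607422)
lug? [281, 191, 16, 39, 590] ((460.7154235839844, -77.51751708984375), (29.99390983581543, 11.694507598876953), 79.67189025878906)
```

Emit:
step_arm(
  increments=[
    [1, 0, -20, 0, 0, 0, 0.2],
    [0, 0, -25, 0, 0, 0, 0.2],
    [0, 0, -25, 0, 0, 0, 0.2],
    [0, 0, -20, 0, 0, 0, 0.2],
    [0, 0, -15, 0, 0, 0, 0.2],
    [0, 0, -8, 0, 0, 0, 0.2],
    [0, 0, -5, 0, 0, 0, 0.2],
    [0, 0, -2, 0, 0, 0, 0.2],
    [0, 0, 0, 0, 0, 0, 1],
    [0, 0, 0, 0, 0, 0, 1],
    [0, 0, 0, 0, 0, 0, 1],
    [0, 0, 0, 0, 0, 0, 1],
    [0, 0, 0, 0, 0, 0, 1],
    [0, 0, 0, 0, 0, 0, 1],
  ],
)

```text
time: 13.45
ee_pos: [0.4609, -0.0766, -0.0201]
ee_rot: [0.0, 0.766, 0.643, 0.0]
force: [0.0, -0.4, 5.6]
opening: 0.13
grip_force: 30.0
```

Emit:
step_arm(
  increments=[
    [0, 0, 10, 0, 0, 0, 1],
    [0, 0, 25, 0, 0, 0, 1],
    [0, 0, 25, 0, 0, 0, 1],
    [3, -14, 20, 0, 0, 0.099, 1],
    [3, -14, 0, 0, 0, 0.099, 1],
    [3, -14, 0, 0, 0, 0.099, 1],
    [3, -14, 0, 0, 0, 0.099, 1],
    [3, -15, 0, 0, 0, 0.099, 1],
    [3, -15, 0, 0, 0, 0.099, 1],
    [3, -15, 0, 0, 0, 0.099, 1],
    [3, -15, 0, 0, 0, 0.099, 1],
    [3, -15, 0, 0, 0, 0.099, 1],
    [3, -15, 0, 0, 0, 0.099, 1],
    [3, -15, 0, 0, 0, 0.099, 1],
    [4, -16, 0, 0, 0, 0.099, 1],
    [4, -16, 0, 0, 0, 0.099, 1],
    [4, -16, 0, 0, 0, 0.099, 1],
    [4, -16, 0, 0, 0, 0.099, 1],
    [4, -16, 0, 0, 0, 0.099, 1],
    [0, 0, 0, 0, 0, 0, 1],
  ],
)

```text
time: 15.45
ee_pos: [0.5124, -0.3202, 0.0592]
ee_rot: [-0.0, 0.082, 0.997, -0.0]
force: [0.0, -0.5, -2.4]
opening: 0.133
grip_force: 30.0
```

Run:
```python
from held import *
held('w8','blue')
```

```text
ee [ 512.5 -318.1   59.2] open 0.134
closing angle deg 80.49
blue [254, 331, 63, 16, 705] z 86.8 [ 555.9 -328. ] [33.2  9.2] 80.6
```

Run:
```python
from held import *
c=load('w8');P=cloud(c)*1000
o=np.array([513.9,-318.1]);th=np.radians(-9.4);X=np.array([np.cos(th),np.sin(th)]);Y=np.array([-X[1],X[0]])
x=(P[:,:,:2]-o)@X; y=(P[:,:,:2]-o)@Y
m=(P[:,:,2]>12)&(P[:,:,2]<17)&(x>-58)&(x<40)
h,e=np.histogram(y[m],np.arange(-130,131,1)); 
print([(int(e[i]),int(h[i])) for i in range(len(h)) if h[i]>40])
m=(P[:,:,2]>12)&(P[:,:,2]<17)&(abs(y)<120)&(abs(((y+24.5)%49)-24.5)>0)
h,e=np.histogram(x[m&(abs(abs(y)%49-24.5)>6)],np.arange(-100,100,1)); print([(int(e[i]),int(h[i])) for i in range(len(h)) if h[i]>40])
m=(P[:,:,2]>80)&(P[:,:,2]<92)&(abs(x)<60)&(abs(y)<30)
v,u=np.where(m);print(len(u)); 
for a in range(-50,55,10):
    k=m&(x>=a)&(x<a+10)
    if k.sum(): print(a,k.sum(),np.percentile(y[k],[1,99]).round(1))
```

```text
[(-124, 145), (-123, 164), (-122, 211), (-121, 110), (-75, 146), (-74, 151), (-73, 163), (-72, 83), (23, 153), (24, 157), (25, 143), (72, 183), (73, 151), (74, 152), (91, 44), (92, 83), (120, 83), (121, 210), (122, 173), (123, 166)]
[(-60, 535), (-59, 272), (-58, 407)]
6651
-50 1563 [-19.5  13.5]
-40 1476 [-19.8  13.7]
-30 1402 [-19.6  13.5]
-20 1109 [-19.8  13.7]
-10 104 [-19.   13.4]
30 72 [-11.3   5. ]
40 630 [-19.6  13.2]
```

Emit:
step_arm(
  increments=[
    [0, 1, -20, 0, 0, 0, 1],
    [0, 1, -20, 0, 0, 0, 1],
    [0, 0, -15, 0, 0, 0, 1],
    [0, 0, 0, 0, 0, 0, 1],
  ],
)

```text
time: 15.9
ee_pos: [0.5115, -0.3138, 0.0026]
ee_rot: [-0.002, 0.081, 0.997, 0.001]
force: [-0.6, 1.1, -2.5]
opening: 0.133
grip_force: 30.0
```

```bash
cat > tr.py <<'E'
from held import *
def tr(tag,zlo,zhi,o=(513.9,-318.1)):
    c=load(tag);P=cloud(c)*1000
    o=np.array(o);th=np.radians(-9.4);X=np.array([np.cos(th),np.sin(th)]);Y=np.array([-X[1],X[0]])
    x=(P[:,:,:2]-o)@X; y=(P[:,:,:2]-o)@Y
    m=(P[:,:,2]>12)&(P[:,:,2]<17)&(x>-58)&(x<40)
    h,e=np.histogram(y[m],np.arange(-130,131,1)); print('walls',[int(e[i]) for i in range(len(h)) if h[i]>40])
    m=(P[:,:,2]>zlo)&(P[:,:,2]<zhi)&(abs(x)<60)&(abs(y)<30)
    print('z',np.median(P[m][:,2]))
    for a in range(-60,60,10):
        k=m&(x>=a)&(x<a+10)
        if k.sum()>30: print(a,k.sum(),np.percentile(y[k],[2,98]).round(1),np.percentile(x[k],[1,99]).round(1))
E
python3 - <<'E'
from tr import *
held('w9','blue'); tr('w9',26,38)
E
```

```text
ee [ 512.6 -314.4    3.9] open 0.131
closing angle deg 80.73
blue [253, 331, 65, 16, 717] z 30.0 [ 555.2 -321.6] [34.3  9.2] 80.7
blue [243, 353, 73, 16, 1131] z 13.9 [ 580.9 -329.4] [43.4 10.5] 80.7
walls [-124, -123, -122, -121, -120, -75, -74, -73, -72, -26, -25, -24, -23, 23, 24, 25, 26, 72, 73, 74, 75, 91, 92, 120, 121, 122, 123, 124]
z 30.033952096666905
-60 584 [-13.4  19. ] [-53.4 -50.2]
-50 1562 [-13.2  19. ] [-49.9 -40.1]
-40 1443 [-13.4  19.2] [-39.9 -30.2]
-30 1395 [-13.2  19.1] [-29.9 -20.1]
-20 1067 [-13.4  19.3] [-19.9 -10.3]
30 147 [-5.2 11.2] [36.7 39.9]
40 555 [-13.2  19.2] [40.1 47.2]
```

Emit:
step_arm(
  increments=[
    [0, 0, 0, 0, 0, 0, 1],
    [0, 0, 0, 0, 0, 0, 1],
    [0, 0, 0, 0, 0, 0, 1],
  ],
)

```text
time: 16.25
ee_pos: [0.5138, -0.3157, 0.0052]
ee_rot: [0.001, 0.081, 0.997, -0.0]
force: [-0.5, -0.6, -1.4]
opening: 0.13
grip_force: 30.0
```

Run:
```python
from tr import *
held('w10','blue'); tr('w10',26,38)
```

```text
ee [ 513.6 -315.7    5. ] open 0.135
closing angle deg 80.71
blue [245, 331, 74, 38, 2291] z 14.4 [ 577.8 -329. ] [44.3 26. ] 80.7
walls [-124, -123, -122, -121, -120, -75, -74, -73, -72, -26, -25, -24, -23, 23, 24, 25, 26, 72, 73, 74, 75, 91, 92, 120, 121, 122, 123, 124]
z 32.53356979135316
-60 237 [-14.4  17.2] [-51.1 -50.1]
-50 1559 [-14.7  17.5] [-49.8 -40.1]
-40 1483 [-14.9  17.8] [-39.9 -30.1]
-30 1395 [-14.6  17.6] [-29.9 -20.1]
-20 1143 [-14.9  17.8] [-19.9 -10.2]
-10 149 [-14.6  17.6] [-10.   -7.7]
30 37 [-5.9  9.4] [38.9 40. ]
40 664 [-14.3  17.4] [40.2 49.5]
```

Emit:
step_arm(
  increments=[
    [1, -1.5, -8, 0, 0, 0, 1],
    [0, 0, -7, 0, 0, 0, 1],
    [0, 0, -4, 0, 0, 0, 1],
    [0, 0, -2, 0, 0, 0, 1],
    [0, 0, 0, 0, 0, 0, 1],
    [0, 0, 0, 0, 0, 0, 0.4],
    [0, 0, 0, 0, 0, 0, 0.4],
    [0, 0, 0, 0, 0, 0, 0.4],
    [0, 0, 0, 0, 0, 0, 0.4],
    [0, 0, 10, 0, 0, 0, 0.4],
    [0, 0, 25, 0, 0, 0, 0.4],
    [0, 0, 25, 0, 0, 0, 0.4],
    [0, 0, 25, 0, 0, 0, 0.4],
    [0, 0, 10, 0, 0, 0, 0.4],
    [0, 0, 0, 0, 0, 0, 0.4],
    [0, 0, 0, 0, 0, 0, 0.4],
  ],
)

```text
time: 17.9
ee_pos: [0.5137, -0.317, 0.0778]
ee_rot: [-0.0, 0.081, 0.997, 0.0]
force: [-0.7, -0.7, -0.5]
opening: 0.3
grip_force: 0.0
```

Run:
```python
from tr import *
held('w11','blue'); tr('w11',8,13)
```

```text
ee [ 513.4 -316.8   77.3] open 0.297
closing angle deg 80.73
blue [265, 245, 42, 27, 975] z 10.5 [ 551.2 -323.4] [33.3 22.5] 80.7
blue [258, 288, 54, 10, 430] z 14.1 [ 579.3 -328.7] [43.5  7.9] 78.8
walls [-124, -123, -122, -121, -75, -74, -73, -72, -26, -25, -24, 23, 24, 25, 71, 72, 73, 74, 92, 120, 121, 122, 123]
z 10.43971401360498
-60 159 [-27.3  28. ] [-59.9 -50.3]
-50 679 [-23.2  24. ] [-49.8 -40.1]
-40 629 [-23.4  23.5] [-39.6 -30.3]
-30 638 [-23.  24.] [-29.8 -20.2]
-20 510 [-24.  24.] [-19.9 -10.1]
-10 376 [-24.9  24.9] [-9.6 -0.1]
0 379 [-24.5  24.9] [ 0.1 10. ]
10 356 [-24.7  24.1] [10.4 19.8]
20 492 [-16.3  23.6] [20.3 29.9]
30 495 [-16.3  17.3] [30.1 39.8]
40 485 [-16.5  17.5] [40.1 49.9]
50 177 [-20.9  21.1] [50.1 59.7]
```

Emit:
step_arm(
  increments=[
    [4, 18, 5, 0, 0, -0.0953, 0.3],
    [4, 18, 5, 0, 0, -0.0953, 0.3],
    [4, 18, 5, 0, 0, -0.0953, 0.3],
    [4, 18, 5, 0, 0, -0.0953, 0.3],
    [4, 18, 0, 0, 0, -0.0953, 0.3],
    [4, 18, 0, 0, 0, -0.0953, 0.3],
    [4, 18, 0, 0, 0, -0.0953, 0.3],
    [4, 18, 0, 0, 0, -0.0953, 0.3],
    [4, 18, 0, 0, 0, -0.0953, 0.3],
    [4, 18, 0, 0, 0, -0.0953, 0.3],
    [4, 18, 0, 0, 0, -0.0953, 0.2],
    [4, 18, 0, 0, 0, -0.0953, 0.2],
    [4, 18, 0, 0, 0, -0.0953, 0.2],
    [4, 18, 0, 0, 0, -0.0953, 0.2],
    [4, 18, 0, 0, 0, -0.0953, 0.2],
    [5, 18, 0, 0, 0, -0.0953, 0.2],
    [5, 18, 0, 0, 0, -0.0953, 0.2],
    [5, 18, 0, 0, 0, -0.0953, 0.2],
    [5, 18, 0, 0, 0, -0.0953, 0.2],
    [5, 18, 0, 0, 0, -0.0953, 0.2],
  ],
)

```text
time: 19.95
ee_pos: [0.5985, 0.0436, 0.097]
ee_rot: [-0.0, 0.86, 0.51, -0.001]
force: [0.1, -0.5, 0.3]
opening: 0.395
grip_force: 0.0
```

Emit:
step_arm(
  increments=[
    [0, 0, 0, 0, 0, 0, 0.2],
    [0, 0, 0, 0, 0, 0, 0.2],
    [0, 0, 0, 0, 0, 0, 0.2],
  ],
)

```text
time: 20.25
ee_pos: [0.5987, 0.0412, 0.0977]
ee_rot: [0.0, 0.859, 0.512, -0.001]
force: [-0.8, 0.4, 0.4]
opening: 0.402
grip_force: 0.0
```

Run:
```python
from held import *
c,P=held('w12','green')
m=((P[:,:,2]>.026)&(P[:,:,2]<.036)).astype(np.uint8)
n,l,st,ce=cv2.connectedComponentsWithStats(m)
for i in range(1,n):
    if st[i,4]>200:
        W=P[l==i][:,:2]*1000; r=cv2.minAreaRect(W.astype(np.float32)); print('lug?',st[i].tolist(),r)
```

```text
ee [598.8  41.2  97.9] open 0.404
closing angle deg -28.5
green [263, 141, 41, 29, 989] z 7.7 [615.8  77.6] [22.5 32.8] 61.5
lug? [42, 77, 82, 121, 1700] ((485.9606018066406, 163.7109375), (101.16401672363281, 32.34214401245117), 25.643014907836914)
lug? [275, 188, 16, 39, 598] ((597.3818969726562, 44.208335876464844), (29.783123016357422, 11.621591567993164), 61.06545639038086)
```

Emit:
step_arm(
  increments=[
    [-1.5, 3, -20, 0, 0, 0, 0.2],
    [0, 0, -25, 0, 0, 0, 0.2],
    [0, 0, -25, 0, 0, 0, 0.2],
    [0, 0, -20, 0, 0, 0, 0.2],
    [0, 0, -14, 0, 0, 0, 0.2],
    [0, 0, -8, 0, 0, 0, 0.2],
    [0, 0, -4, 0, 0, 0, 0.2],
    [0, 0, -2, 0, 0, 0, 0.2],
    [0, 0, 0, 0, 0, 0, 1],
    [0, 0, 0, 0, 0, 0, 1],
    [0, 0, 0, 0, 0, 0, 1],
    [0, 0, 0, 0, 0, 0, 1],
    [0, 0, 0, 0, 0, 0, 1],
    [0, 0, 0, 0, 0, 0, 1],
  ],
)

```text
time: 21.7
ee_pos: [0.5983, 0.0461, -0.019]
ee_rot: [0.0, 0.859, 0.511, 0.0]
force: [-0.5, 0.2, 5.7]
opening: 0.13
grip_force: 30.0
```

Emit:
step_arm(
  increments=[
    [0, 0, 10, 0, 0, 0, 1],
    [0, 0, 25, 0, 0, 0, 1],
    [0, 0, 25, 0, 0, 0, 1],
    [-5.4, -24.2, 20, 0, 0, -0.0728, 1],
    [-5.4, -24.2, 0, 0, 0, -0.0728, 1],
    [-5.4, -24.2, 0, 0, 0, -0.0728, 1],
    [-5.4, -24.2, 0, 0, 0, -0.0728, 1],
    [-5.4, -24.2, 0, 0, 0, -0.0728, 1],
    [-5.4, -24.2, 0, 0, 0, -0.0728, 1],
    [-5.4, -24.2, 0, 0, 0, -0.0728, 1],
    [-5.4, -24.2, 0, 0, 0, -0.0728, 1],
    [-5.4, -24.2, 0, 0, 0, -0.0728, 1],
    [-5.4, -24.2, 0, 0, 0, -0.0728, 1],
    [-5.4, -24.2, 0, 0, 0, -0.0728, 1],
    [-5.4, -24.2, 0, 0, 0, -0.0728, 1],
    [-5.4, -24.2, 0, 0, 0, -0.0728, 1],
    [-5.4, -24.2, 0, 0, 0, -0.0728, 1],
    [-5.4, -24.2, 0, 0, 0, -0.0728, 1],
    [-5.4, -24.2, 0, 0, 0, -0.0728, 1],
    [-5.4, -24.2, 0, 0, 0, -0.0728, 1],
  ],
)

```text
time: 23.7
ee_pos: [0.5055, -0.3674, 0.0604]
ee_rot: [-0.0, 0.996, -0.085, -0.0]
force: [-0.1, -0.7, -0.7]
opening: 0.135
grip_force: 30.0
```

Emit:
step_arm(
  increments=[
    [0, 0, -20, 0, 0, 0, 1],
    [0, 0, -15, 0, 0, 0, 1],
    [0, 0, -10, 0, 0, 0, 1],
    [0, 0, 0, 0, 0, 0, 1],
    [0, 0, 0, 0, 0, 0, 1],
    [0, 0, 0, 0, 0, 0, 1],
    [0, 0, 0, 0, 0, 0, 1],
  ],
)

```text
time: 24.4
ee_pos: [0.5066, -0.3655, 0.0162]
ee_rot: [0.0, 0.997, -0.082, 0.001]
force: [-0.7, -1.0, -1.5]
opening: 0.131
grip_force: 30.0
```

Run:
```python
from tr import *
held('w13','green'); tr('w13',34,52,(505.9,-366.4))
```

```text
ee [ 506.5 -365.5   16.1] open 0.132
closing angle deg -99.37
green [245, 95, 82, 34, 2764] z 14.2 [ 576.5 -378. ] [43.  16.7] 80.6
green [249, 161, 73, 50, 3067] z 42.9 [ 542.5 -372. ] [33.8 23.4] 80.6
walls [-75, -74, -73, -72, -26, -25, -24, -23, 23, 24, 25, 26, 43, 72, 73, 74, 75, 120, 121, 122, 123, 124]
z 42.80142466769547
-60 105 [-15.8  17.2] [-51.8 -50. ]
-50 528 [-14.2  16. ] [-49.9 -41.4]
0 356 [-15.5  16.7] [ 6. 10.]
10 1349 [-15.4  17. ] [10.1 19.9]
20 1409 [-15.8  17.1] [20.1 29.9]
30 1507 [-15.8  17.2] [30.1 39.9]
40 1482 [-15.9  17.2] [40.2 48.7]
```

Emit:
step_arm(
  increments=[
    [1.5, -0.7, -12, 0, 0, 0, 1],
    [0, 0, -10, 0, 0, 0, 1],
    [0, 0, -6, 0, 0, 0, 1],
    [0, 0, -3, 0, 0, 0, 1],
    [0, 0, -1, 0, 0, 0, 1],
    [0, 0, 0, 0, 0, 0, 1],
    [0, 0, 0, 0, 0, 0, 0.4],
    [0, 0, 0, 0, 0, 0, 0.4],
    [0, 0, 0, 0, 0, 0, 0.4],
    [0, 0, 0, 0, 0, 0, 0.4],
    [0, 0, 10, 0, 0, 0, 0.4],
    [0, 0, 25, 0, 0, 0, 0.4],
    [0, 0, 25, 0, 0, 0, 0.4],
    [0, 0, 25, 0, 0, 0, 0.4],
    [0, 0, 10, 0, 0, 0, 0.4],
    [0, 0, 0, 0, 0, 0, 0.4],
    [0, 0, 0, 0, 0, 0, 0.4],
  ],
)

```text
time: 26.15
ee_pos: [0.507, -0.3658, 0.0777]
ee_rot: [-0.0, 0.997, -0.082, -0.0]
force: [0.3, 0.3, -0.4]
opening: 0.302
grip_force: 0.0
```

Run:
```python
from tr import *
held('w14','green'); tr('w14',8,13,(505.9,-366.4))
```

```text
ee [ 506.7 -365.5   77.2] open 0.299
closing angle deg -99.38
green [255, 103, 61, 26, 1481] z 14.1 [ 576.4 -378. ] [42.9 17.1] 80.6
green [262, 149, 46, 31, 1164] z 10.8 [ 542.1 -371.9] [33.4 22.4] 80.6
walls [-75, -74, -73, -72, -26, -25, -24, -23, 23, 24, 25, 26, 72, 73, 74, 75, 121, 122, 123, 124]
z 10.64068799644473
-60 246 [-20.3  20.9] [-59.9 -50. ]
-50 462 [-15.3  17.1] [-49.9 -40.1]
-40 495 [-15.9  17. ] [-39.9 -30.1]
-30 431 [-23.1  24.9] [-29.9 -20.1]
-20 351 [-23.3  25. ] [-19.9 -10.1]
-10 361 [-23.1  25.6] [-9.7 -0.2]
0 378 [-23.7  25. ] [0.1 9.9]
10 548 [-16.5  25.1] [10.3 20. ]
20 628 [-23.1  23.6] [20.1 29.9]
30 690 [-22.9  24.6] [30.  39.8]
40 573 [-23.1  18. ] [40.4 48.5]
50 99 [-27.4  28.4] [50.1 59.4]
```

Emit:
step_arm(
  increments=[
    [-2, 26.4, 6, 0, 0, 0.02, 0.2],
    [-2, 26.4, 6, 0, 0, 0.02, 0.2],
    [-2, 26.4, 6, 0, 0, 0.02, 0],
    [-2, 26.4, 6, 0, 0, 0.02, 0],
    [-2, 26.4, 6, 0, 0, 0.02, -0.2],
    [-2, 26.4, 6, 0, 0, 0.02, -0.4],
    [-2, 26.4, 6, 0, 0, 0.02, -0.4],
    [-2, 26.4, 0, 0, 0, 0.02, -0.4],
    [-2, 26.4, 0, 0, 0, 0.02, -0.4],
    [-2, 26.4, 0, 0, 0, 0.02, -0.4],
    [-2, 26.4, 0, 0, 0, 0.02, -0.4],
    [-2, 26.4, 0, 0, 0, 0.02, -0.4],
    [-2, 26.4, 0, 0, 0, 0.02, -0.4],
    [-2, 26.4, 0, 0, 0, 0.02, -0.4],
    [-2, 26.4, 0, 0, 0, 0.02, -0.4],
    [-2, 26.4, 0, 0, 0, 0.02, -0.4],
    [-2, 26.4, 0, 0, 0, 0.02, -0.4],
    [-2, 26.4, 0, 0, 0, 0.02, -0.4],
    [-2, 26.4, 0, 0, 0, 0.02, -0.4],
    [-2, 26.4, 0, 0, 0, 0.02, -0.4],
  ],
)

```text
time: 28.2
ee_pos: [0.4665, 0.1627, 0.1192]
ee_rot: [0.0, 0.993, 0.118, -0.001]
force: [-0.2, 0.8, 0.3]
opening: 0.701
grip_force: 0.0
```

Emit:
step_arm(
  increments=[
    [0, 0, 0, 0, 0, 0, -0.4],
    [0, 0, 0, 0, 0, 0, -0.4],
    [0, 0, 0, 0, 0, 0, -0.4],
  ],
)

```text
time: 28.5
ee_pos: [0.4672, 0.1604, 0.1197]
ee_rot: [0.0, 0.993, 0.117, -0.001]
force: [-0.5, -0.0, 0.9]
opening: 0.694
grip_force: 0.0
```

Run:
```python
from held import *
c,P=held('w15','red'); Q=P*1000
def comps(lo,hi,mn=150):
    m=((Q[:,:,2]>lo)&(Q[:,:,2]<hi)).astype(np.uint8); n,l,st,ce=cv2.connectedComponentsWithStats(m)
    for i in range(1,n):
        if st[i,4]>mn:
            r=cv2.minAreaRect(Q[l==i][:,:2].astype(np.float32)); print((lo,hi),st[i].tolist(),np.round(r[0],1),np.round(r[1],1),round(r[2],2))
comps(62,70);comps(74,82);comps(26,36);comps(50,61)
cv2.imwrite('pics/w15.png',c['pixels'][:,:,::-1])
```

```text
ee [467.4 160.3 119.9] open 0.703
closing angle deg -76.58
red [267, 202, 29, 31, 670] z 77.5 [467.9 163.3] [19.6 21.2] 84.5
(62, 70) [257, 167, 48, 89, 3143] [467.1 163.6] [67.6 34.7] 13.42
(74, 82) [265, 203, 31, 31, 720] [466.5 163.4] [21.2 21.2] 29.37
(26, 36) [268, 120, 30, 43, 863] [516.7 173.3] [32.9 23.6] 11.43
(26, 36) [12, 123, 122, 132, 11976] [429.7 337.4] [ 90.5 100.5] 86.35
```

View pics/w15.png

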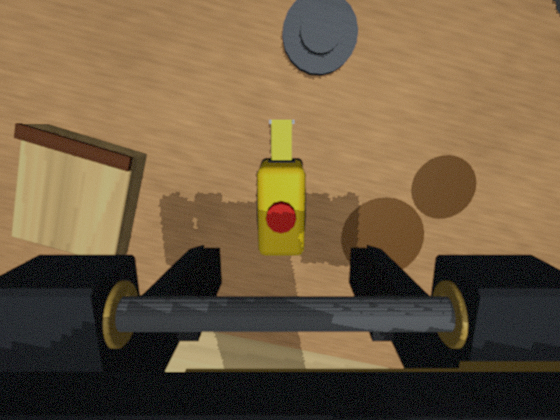

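The wrist view shows the tape at (281,205), aligned with the gripper. The rest block is at the left, with its dark cleat on the far (+x) end at (75,145). The gear is ahead, clear of the path. I'll grip the case.

Emit:
step_arm(
  increments=[
    [0, 3, -20, 0, 0, 0, -0.4],
    [0, 0, -25, 0, 0, 0, -0.4],
    [0, 0, -25, 0, 0, 0, -0.4],
    [0, 0, -20, 0, 0, 0, -0.4],
    [0, 0, -15, 0, 0, 0, -0.4],
    [0, 0, -12, 0, 0, 0, -0.4],
    [0, 0, -6, 0, 0, 0, -0.4],
    [0, 0, -2, 0, 0, 0, -0.4],
    [0, 0, 0, 0, 0, 0, -0.4],
    [0, 0, 0, 0, 0, 0, 0.6],
    [0, 0, 0, 0, 0, 0, 0.6],
    [0, 0, 0, 0, 0, 0, 0.6],
    [0, 0, 0, 0, 0, 0, 0.6],
    [0, 0, 0, 0, 0, 0, 0.6],
    [0, 0, 0, 0, 0, 0, 0.6],
    [0, 0, 0, 0, 0, 0, 0.6],
  ],
  squeeze=40,
)

```text
time: 30.15
ee_pos: [0.4679, 0.1645, -0.0042]
ee_rot: [0.0, 0.993, 0.118, 0.0]
force: [-0.4, -2.5, 6.5]
opening: 0.401
grip_force: 40.0
```

Emit:
step_arm(
  increments=[
    [0, 0, 10, 0, 0, 0, 0.6],
    [0, 0, 20, 0, 0, 0, 0.6],
    [0, 0, 25, 0, 0, 0, 0.6],
    [0, 0, 25, 0, 0, 0, 0.6],
    [3, 17, 0, 0, 0, -0.03, 0.6],
    [3, 17, 0, 0, 0, -0.03, 0.6],
    [3, 17, 0, 0, 0, -0.03, 0.6],
    [3, 17, 0, 0, 0, -0.03, 0.6],
    [3, 17, 0, 0, 0, -0.03, 0.6],
    [3, 17, 0, 0, 0, -0.03, 0.6],
    [3, 17, 0, 0, 0, -0.03, 0.6],
    [3, 17, 0, 0, 0, -0.03, 0.6],
    [3, 17, 0, 0, 0, -0.03, 0.6],
    [3, 17, 0, 0, 0, -0.03, 0.6],
    [0, 0, 0, 0, 0, 0, 0.6],
    [0, 0, 0, 0, 0, 0, 0.6],
    [0, 0, 0, 0, 0, 0, 0.6],
  ],
)

```text
time: 31.85
ee_pos: [0.497, 0.3333, 0.075]
ee_rot: [0.001, 0.999, -0.032, -0.001]
force: [-0.1, -0.7, -4.5]
opening: 0.405
grip_force: 40.0
```

Run:
```python
from held import *
c,P=held('w16','red'); Q=P*1000
def wall(Q,nm):
    m=(Q[:,:,2]>52)&(Q[:,:,2]<64)&(Q[:,:,0]>570)&(Q[:,:,0]<700)&(Q[:,:,1]>250)&(Q[:,:,1]<430)
    pts=Q[m]; lo=[];hi=[]
    for y in range(250,430,5):
        k=pts[(pts[:,1]>=y)&(pts[:,1]<y+5)]
        if len(k)>5: lo.append((y+2.5,np.percentile(k[:,0],3)));hi.append((y+2.5,np.percentile(k[:,0],97)))
    lo=np.array(lo);hi=np.array(hi); print(nm,len(pts),lo.round(0).tolist()); print(hi.round(0).tolist())
    if len(lo)>3: f=np.polyfit(lo[:,0],lo[:,1],1); print('outer line slope deg',np.degrees(np.arctan(-f[0])),'x at y=337',np.polyval(f,337), 'z',np.median(pts[:,2]))
wall(Q,'wrist'); wall(cloud(load('top0'))*1000,'top')
t=cloud(load('top0'))*1000; m=(t[:,:,2]>50)&(t[:,:,2]<64)&(t[:,:,0]>600)&(t[:,:,0]<860)
print('case y range',[(x,np.percentile(t[m&(abs(t[:,:,0]-x)<8)][:,1],[1,99]).round(1)) for x in (640,700,760,800)])
m=(Q[:,:,2]>72)&(Q[:,:,2]<160)&(Q[:,:,0]<600)
hsv=cv2.cvtColor(c['pixels'],cv2.COLOR_RGB2HSV); yel=(hsv[:,:,0]>20)&(hsv[:,:,0]<34)&(hsv[:,:,1]>140)&(hsv[:,:,2]>60)
for a,b in ((90,115),(130,145)):
    k=yel&(Q[:,:,2]>a)&(Q[:,:,2]<b); r=cv2.minAreaRect(Q[k][:,:2].astype(np.float32)) ; print(a,k.sum(),np.median(Q[k][:,2]),r)
```

```text
ee [497.3 333.3  75.2] open 0.401
closing angle deg -93.7
red [260, 282, 50, 15, 487] z 150.6 [506.  332.5] [17.2  5.4] 86.2
red [257, 332, 56, 19, 759] z 156.7 [489.6 333.6] [18.8  7.2] 86.2
wrist 0 []
[]
top 433 [[252.0, 628.0], [258.0, 628.0], [262.0, 630.0], [268.0, 630.0], [272.0, 630.0], [278.0, 630.0], [282.0, 631.0], [288.0, 630.0], [292.0, 632.0], [298.0, 631.0], [302.0, 633.0], [308.0, 633.0], [312.0, 634.0], [318.0, 633.0], [322.0, 634.0], [328.0, 634.0], [332.0, 635.0], [338.0, 634.0], [342.0, 636.0], [348.0, 635.0], [352.0, 636.0], [358.0, 636.0], [362.0, 637.0], [368.0, 637.0], [372.0, 637.0], [378.0, 638.0], [382.0, 637.0], [388.0, 639.0], [392.0, 638.0], [402.0, 639.0], [408.0, 640.0], [412.0, 641.0], [418.0, 641.0], [422.0, 641.0], [428.0, 641.0]]
[[252.0, 639.0], [258.0, 639.0], [262.0, 639.0], [268.0, 638.0], [272.0, 639.0], [278.0, 641.0], [282.0, 640.0], [288.0, 640.0], [292.0, 641.0], [298.0, 641.0], [302.0, 641.0], [308.0, 641.0], [312.0, 641.0], [318.0, 641.0], [322.0, 641.0], [328.0, 642.0], [332.0, 642.0], [338.0, 644.0], [342.0, 646.0], [348.0, 646.0], [352.0, 646.0], [358.0, 646.0], [362.0, 647.0], [368.0, 647.0], [372.0, 647.0], [378.0, 648.0], [382.0, 648.0], [388.0, 648.0], [392.0, 649.0], [402.0, 649.0], [408.0, 648.0], [412.0, 699.0], [418.0, 698.0], [422.0, 697.0], [428.0, 670.0]]
outer line slope deg -4.162608633810579 x at y=337 634.7228247125064 z 57.73875609825378
case y range [(640, array([228.6, 664.2])), (700, array([224. , 664.3])), (760, array([-481.4,  676.2])), (800, array([-440.5,  680.6]))]
90 2889 109.96168816708246 ((531.99560546875, 331.0936584472656), (64.01660919189453, 31.50581169128418), 10.740832328796387)
130 8375 143.94644591326335 ((498.4676208496094, 332.281005859375), (37.519771575927734, 65.50938415527344), 86.06806945800781)
```

View pics/w16.png

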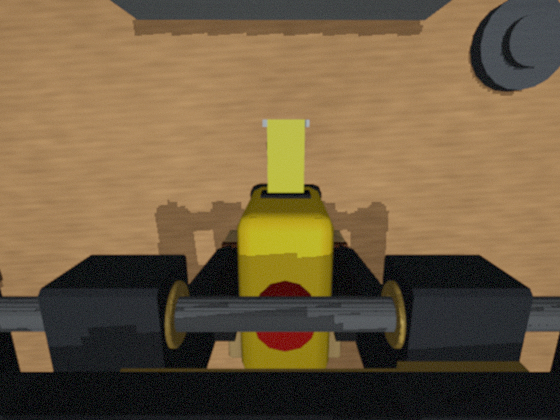

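The wrist view shows the case gripped, with the tape and hook extending straight ahead to (286,122) and the near wall at the top. Advancing so the hook is above the inside of the wall.

Emit:
step_arm(
  increments=[
    [15, -1, 0, 0, 0, 0, 0.6],
    [20, -1, 0, 0, 0, 0, 0.6],
    [20, -1, 0, 0, 0, 0, 0.6],
    [20, -1.5, 0, 0, 0, 0, 0.6],
    [11, -1, 0, 0, 0, 0, 0.6],
    [5, -0.5, 0, 0, 0, 0, 0.6],
    [0, 0, 0, 0, 0, 0, 0.6],
    [0, 0, 0, 0, 0, 0, 0.6],
    [0, 0, 0, 0, 0, 0, 0.6],
  ],
)

```text
time: 32.8
ee_pos: [0.5873, 0.3294, 0.0754]
ee_rot: [0.0, 1.0, -0.031, -0.0]
force: [-0.6, 0.1, -5.4]
opening: 0.404
grip_force: 40.0
```

Run:
```python
from held import *
c,P=held('w17','red'); Q=P*1000
m=(Q[:,:,2]>53)&(Q[:,:,2]<62)&(Q[:,:,0]>600)&(Q[:,:,0]<670)&(Q[:,:,1]>200)&(Q[:,:,1]<450)
p=Q[m]; lo=[]
for y in range(230,430,10):
    k=p[(p[:,1]>=y)&(p[:,1]<y+10)]
    if len(k)>15: lo.append((y+5,np.percentile(k[:,0],2),np.percentile(k[:,0],98)))
lo=np.array(lo);print(lo.round(1).tolist())
for j in (1,2):
    f=np.polyfit(lo[:,0],lo[:,j],1); print(np.degrees(np.arctan(-f[0])),np.polyval(f,325))
print('col285',[(v,Q[v,285].round().tolist()) for v in range(90,220,6)])
e=cv2.imread('pics/w17.png'); cv2.imwrite('pics/w17b.png',e)
# scene side check
c=shot('scene','s17'); cv2.imwrite('pics/s17b.png',cv2.resize(c['pixels'][170:370,340:540,::-1],(600,600),interpolation=cv2.INTER_CUBIC))
```

```text
ee [587.6 329.3  75.5] open 0.404
closing angle deg -93.6
red [260, 282, 50, 15, 505] z 151.0 [596.4 328.5] [17.2  5.4] 86.4
red [257, 332, 56, 19, 757] z 157.0 [579.8 329.5] [18.8  7.2] 86.4
[[235.0, 626.5, 669.0], [245.0, 626.6, 636.1], [255.0, 627.1, 636.8], [265.0, 627.6, 637.6], [275.0, 628.4, 638.2], [285.0, 629.0, 638.9], [295.0, 629.7, 639.6], [305.0, 630.3, 640.3], [315.0, 630.8, 640.7], [335.0, 632.5, 642.4], [345.0, 632.8, 642.8], [355.0, 633.4, 643.5], [365.0, 634.1, 644.2], [375.0, 634.8, 644.8], [385.0, 635.3, 645.5], [395.0, 636.3, 646.1], [405.0, 637.2, 646.8], [415.0, 638.2, 669.5], [425.0, 638.7, 669.2]]
-3.7741221652760273 631.7141806459008
-4.360949356503001 645.4888054096965
col285 [(90, [675.0, 323.0, 8.0]), (96, [671.0, 323.0, 10.0]), (102, [667.0, 324.0, 9.0]), (108, [663.0, 324.0, 10.0]), (114, [659.0, 324.0, 10.0]), (120, [654.0, 325.0, 110.0]), (126, [651.0, 325.0, 110.0]), (132, [649.0, 325.0, 110.0]), (138, [646.0, 325.0, 109.0]), (144, [644.0, 325.0, 111.0]), (150, [641.0, 325.0, 111.0]), (156, [638.0, 326.0, 110.0]), (162, [636.0, 326.0, 111.0]), (168, [633.0, 326.0, 111.0]), (174, [631.0, 326.0, 111.0]), (180, [628.0, 326.0, 110.0]), (186, [625.0, 326.0, 110.0]), (192, [623.0, 327.0, 111.0]), (198, [621.0, 327.0, 116.0]), (204, [621.0, 327.0, 127.0]), (210, [621.0, 327.0, 136.0]), (216, [620.0, 327.0, 141.0])]
```

View pics/w17b.png

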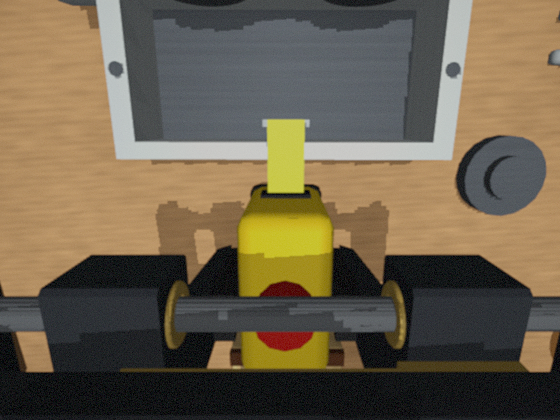

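The wrist view shows the hook end at (286,121), over the inside of the wall (rim at v≈150). Depth gives 9.5 mm from hook to inner face and 10.7 mm from case front to outer face. I'll shift 2 mm onto the block's centre line and lower 38 mm.

Emit:
step_arm(
  increments=[
    [0, -2, 0, 0, 0, 0, 0.6],
    [0, 0, -8, 0, 0, 0, 0.6],
    [0, 0, -8, 0, 0, 0, 0.6],
    [0, 0, -8, 0, 0, 0, 0.6],
    [0, 0, -8, 0, 0, 0, 0.6],
    [0, 0, -6, 0, 0, 0, 0.6],
    [0, 0, 0, 0, 0, 0, 0.6],
    [0, 0, 0, 0, 0, 0, 0.6],
    [-5, 0.3, 0, 0, 0, 0, 0.6],
    [-5, 0.4, 0, 0, 0, 0, 0.6],
    [-5, 0.3, 0, 0, 0, 0, 0.6],
    [-5, 0.3, 0, 0, 0, 0, 0.6],
    [-5, 0.4, 0, 0, 0, 0, 0.6],
    [0, 0, 0, 0, 0, 0, 0.6],
    [0, 0, 0, 0, 0, 0, 0.6],
  ],
)

```text
time: 34.4
ee_pos: [0.5638, 0.3287, 0.0377]
ee_rot: [-0.0, 0.999, -0.032, 0.0]
force: [1.2, 0.5, -5.7]
opening: 0.406
grip_force: 40.0
```

Run:
```python
from held import *
c,P=held('w18','red'); Q=P*1000
print('col285',[(v,Q[v,285].round().tolist()) for v in range(80,220,6)])
```

```text
ee [564.  328.8  37.7] open 0.407
closing angle deg -93.66
red [261, 282, 49, 15, 481] z 113.3 [572.7 327.7] [16.8  5.4] 86.3
red [257, 332, 56, 19, 764] z 119.3 [556.2 328.9] [18.8  7.2] 86.3
col285 [(80, [653.0, 322.0, 9.0]), (86, [643.0, 323.0, 74.0]), (92, [641.0, 323.0, 72.0]), (98, [639.0, 323.0, 74.0]), (104, [636.0, 324.0, 73.0]), (110, [634.0, 324.0, 74.0]), (116, [632.0, 324.0, 73.0]), (122, [629.0, 324.0, 72.0]), (128, [627.0, 324.0, 72.0]), (134, [624.0, 324.0, 73.0]), (140, [622.0, 324.0, 73.0]), (146, [619.0, 325.0, 73.0]), (152, [617.0, 325.0, 72.0]), (158, [614.0, 325.0, 73.0]), (164, [611.0, 325.0, 73.0]), (170, [609.0, 325.0, 73.0]), (176, [606.0, 325.0, 73.0]), (182, [603.0, 326.0, 73.0]), (188, [601.0, 326.0, 72.0]), (194, [599.0, 326.0, 77.0]), (200, [597.0, 326.0, 82.0]), (206, [597.0, 326.0, 93.0]), (212, [597.0, 326.0, 101.0]), (218, [596.0, 326.0, 105.0])]
```

Emit:
step_arm(
  increments=[
    [-10, 0.65, 0, 0, 0, 0, 0.6],
    [-10, 0.65, 0, 0, 0, 0, 0.6],
    [-10, 0.65, 0, 0, 0, 0, 0.6],
    [-10, 0.65, 0, 0, 0, 0, 0.6],
    [-10, 0.65, 0, 0, 0, 0, 0.6],
    [-10, 0.65, 0, 0, 0, 0, 0.6],
    [-10, 0.65, 0, 0, 0, 0, 0.6],
    [-10, 0.65, 0, 0, 0, 0, 0.6],
    [-10, 0.65, 0, 0, 0, 0, 0.6],
    [-10, 0.65, 0, 0, 0, 0, 0.6],
    [-10, 0.65, 0, 0, 0, 0, 0.6],
    [-10, 0.65, 0, 0, 0, 0, 0.6],
    [-8, 0.5, 0, 0, 0, 0, 0.6],
    [-5, 0.4, 0, 0, 0, 0, 0.6],
    [0, 0, 0, 0, 0, 0, 0.6],
    [0, 0, 0, 0, 0, 0, 0.6],
    [0, 0, 0, 0, 0, 0, 0.6],
  ],
)

```text
time: 36.15
ee_pos: [0.4311, 0.3373, 0.0375]
ee_rot: [-0.0, 0.999, -0.032, 0.0]
force: [3.5, -0.3, -4.2]
opening: 0.407
grip_force: 40.0
```

Run:
```python
from held import *
c,P=held('w19','red'); Q=P*1000
print('col285',[(v,Q[v,285].round().tolist()) for v in range(4,220,8)])
m=(Q[:,:,2]>25)&(Q[:,:,2]<39)&(Q[:,:,0]>370)&(Q[:,:,0]<500)&(Q[:,:,1]>280)&(Q[:,:,1]<400)
p=Q[m];print('block pts',len(p),np.percentile(p[:,0],[1,99]),np.percentile(p[:,1],[1,99]))
k=p[p[:,2]>33.5]; print('cleat',len(k),np.percentile(k[:,0],[2,50,98]),np.percentile(k[:,1],[2,98]))
# cleat rear edge by y
for y in range(290,390,8):
    a=k[(k[:,1]>=y)&(k[:,1]<y+8)]
    if len(a)>5: print(y+4,np.percentile(a[:,0],[3,97]).round(1))
```

```text
ee [431.1 337.3  37.5] open 0.405
closing angle deg -93.68
red [261, 282, 49, 15, 485] z 113.2 [440.  336.2] [16.8  5.4] 86.3
red [257, 331, 56, 20, 771] z 119.2 [423.7 337.4] [18.8  7.5] 88.2
col285 [(4, [541.0, 330.0, 72.0]), (12, [538.0, 330.0, 73.0]), (20, [535.0, 330.0, 72.0]), (28, [532.0, 330.0, 72.0]), (36, [529.0, 330.0, 73.0]), (44, [527.0, 331.0, 73.0]), (52, [524.0, 331.0, 73.0]), (60, [521.0, 331.0, 73.0]), (68, [518.0, 331.0, 72.0]), (76, [515.0, 331.0, 73.0]), (84, [512.0, 332.0, 73.0]), (92, [509.0, 332.0, 71.0]), (100, [505.0, 332.0, 72.0]), (108, [502.0, 332.0, 72.0]), (116, [499.0, 332.0, 71.0]), (124, [496.0, 333.0, 72.0]), (132, [492.0, 333.0, 72.0]), (140, [489.0, 333.0, 73.0]), (148, [486.0, 333.0, 72.0]), (156, [482.0, 333.0, 71.0]), (164, [474.0, 334.0, 35.0]), (172, [470.0, 334.0, 34.0]), (180, [465.0, 335.0, 30.0]), (188, [465.0, 335.0, 54.0]), (196, [465.0, 335.0, 77.0]), (204, [464.0, 335.0, 88.0]), (212, [465.0, 335.0, 102.0])]
block pts 8726 [422.93832223 481.06803269] [291.64602873 380.88919815]
cleat 3313 [466.28063683 473.18725724 480.88235487] [291.64592847 378.08266286]
294 [465.3 476.6]
302 [465.8 477.1]
310 [466.2 477.7]
318 [466.8 478.1]
326 [467.2 477.5]
334 [467.7 475.5]
342 [468.2 479.2]
350 [468.9 480.3]
358 [469.5 480.7]
366 [469.9 481.2]
374 [470.5 481.8]
382 [470.7 481.6]
```

View pics/w19.png

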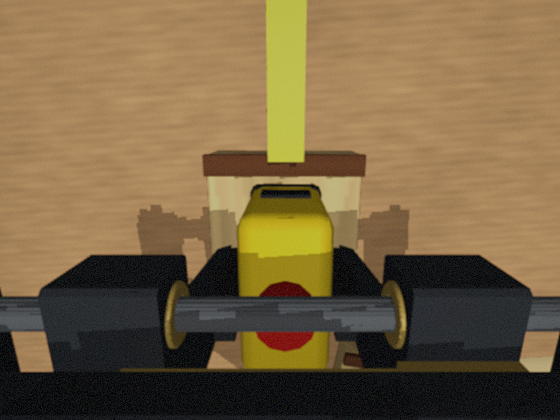

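The wrist view shows the case straight behind the cleat (v≈163), centred on the block, with the tape running straight ahead and +3.5 N of spring pull. I'll lower it onto the block.

Emit:
step_arm(
  increments=[
    [0, 0, -4, 0, 0, 0, 0.6],
    [0, 0, -4, 0, 0, 0, 0.6],
    [0, 0, -2, 0, 0, 0, 0.6],
    [0, 0, -1, 0, 0, 0, 0.6],
    [0, 0, 0, 0, 0, 0, 0.6],
    [0, 0, 0, 0, 0, 0, 0.6],
  ],
)

```text
time: 36.8
ee_pos: [0.4304, 0.3373, 0.0264]
ee_rot: [0.0, 0.999, -0.032, -0.0]
force: [3.3, -0.4, -3.7]
opening: 0.4
grip_force: 40.0
```

Not on the block yet; going forward to the cleat and down the last bit.

Emit:
step_arm(
  increments=[
    [0, 0, -0.7, 0, 0, 0, 0.6],
    [1, -0.1, 0, 0, 0, 0, 0.6],
    [1, -0.1, 0, 0, 0, 0, 0.6],
    [1, -0.1, 0, 0, 0, 0, 0.6],
    [0.5, 0, 0, 0, 0, 0, 0.6],
    [0, 0, 0, 0, 0, 0, 0.6],
    [0, 0, 0, 0, 0, 0, 0.6],
  ],
)

```text
time: 37.5
ee_pos: [0.4339, 0.3372, 0.0258]
ee_rot: [-0.0, 0.999, -0.032, -0.0]
force: [-0.3, -0.4, 2.2]
opening: 0.407
grip_force: 40.0
```

Contact with both the cleat and the block shows in the force. Releasing and rising.

Emit:
step_arm(
  increments=[
    [0, 0, 0, 0, 0, 0, 0.1],
    [0, 0, 0, 0, 0, 0, 0],
    [0, 0, 0, 0, 0, 0, -0.2],
    [0, 0, 0, 0, 0, 0, -0.3],
    [0, 0, 0, 0, 0, 0, -0.3],
    [0, 0, 10, 0, 0, 0, -0.3],
    [0, 0, 20, 0, 0, 0, -0.3],
    [0, 0, 25, 0, 0, 0, -0.3],
    [0, 0, 25, 0, 0, 0, -0.3],
    [0, 0, 20, 0, 0, 0, 1],
    [0, 0, 0, 0, 0, 0, 1],
    [0, 0, 0, 0, 0, 0, 1],
    [0, 0, 0, 0, 0, 0, 1],
    [0, 0, 0, 0, 0, 0, 1],
    [0, 0, 0, 0, 0, 0, 1],
    [0, 0, 0, 0, 0, 0, 1],
  ],
)

```text
time: 39.1
ee_pos: [0.4337, 0.3368, 0.1252]
ee_rot: [0.0, 0.999, -0.032, -0.0]
force: [-0.3, -1.1, -0.5]
opening: 0.038
grip_force: 0.0
```

```bash
cat > chk.py <<'E'
from held import *
def chk(tag):
    c,P=held(tag,'red'); Q=P*1000
    def comps(lo,hi,mn=150):
        m=((Q[:,:,2]>lo)&(Q[:,:,2]<hi)&(Q[:,:,0]<680)&(Q[:,:,1]>270)&(Q[:,:,1]<400)).astype(np.uint8); n,l,st,ce=cv2.connectedComponentsWithStats(m)
        for i in range(1,n):
            if st[i,4]>mn:
                q=Q[l==i]; r=cv2.minAreaRect(q[:,:2].astype(np.float32)); print((lo,hi),st[i].tolist(),np.round(r[0],1),np.round(r[1],1),round(r[2],2),'z',np.median(q[:,2]).round(1))
    comps(90,100);comps(100,113);comps(25,33);comps(33.5,40);comps(57,68)
E
python3 - <<'E'
from chk import *
chk('w20')
E
```

```text
ee [433.8 336.9 125.3] open 0.009
closing angle deg -93.65
red [269, 213, 32, 34, 854] z 107.4 [433.9 336.5] [19.6 21.9] 86.3
(90, 100) [258, 173, 54, 99, 3086] [433.  336.6] [36.3 68.8] 86.31 z 95.1
(100, 113) [267, 212, 35, 36, 932] [432.5 336.9] [21.1 21.3] 71.02 z 107.4
(25, 33) [230, 164, 34, 91, 2336] [427.7 369.1] [28.1 81.1] 86.16 z 29.4
(25, 33) [306, 164, 31, 91, 2151] [423.4 303.9] [82.9 25.2] 0.08 z 29.5
(33.5, 40) [228, 149, 112, 23, 1690] [470.1 335.1] [90.  17.7] 86.31 z 35.5
(57, 68) [273, 0, 24, 148, 3370] [529.6 330.3] [15.8 95.5] 86.53 z 60.8
```

The case stands upright with its top at 95–96 mm and the tape at 61 mm over the rim. Closed fingers are centred over the button (top at 107.5 mm). Pressing gradually.

Emit:
step_arm(
  increments=[
    [0, 0, -20, 0, 0, 0, 1],
    [0, 0, -18, 0, 0, 0, 1],
    [0, 0, -8, 0, 0, 0, 1],
    [0, 0, -2, 0, 0, 0, 1],
    [0, 0, -1, 0, 0, 0, 1],
    [0, 0, -1, 0, 0, 0, 1],
    [0, 0, 0, 0, 0, 0, 1],
    [0, 0, 0, 0, 0, 0, 1],
  ],
)

```text
time: 39.95
ee_pos: [0.4343, 0.3372, 0.0762]
ee_rot: [-0.0, 0.999, -0.032, 0.0]
force: [0.6, -0.9, -0.7]
opening: 0.009
grip_force: 0.0
```

Emit:
step_arm(
  increments=[
    [0, 0, -1, 0, 0, 0, 1],
    [0, 0, -1, 0, 0, 0, 1],
    [0, 0, -1, 0, 0, 0, 1],
    [0, 0, 0, 0, 0, 0, 1],
    [0, 0, 0, 0, 0, 0, 1],
  ],
)

```text
time: 40.45
ee_pos: [0.4341, 0.3371, 0.0728]
ee_rot: [-0.0, 0.999, -0.032, 0.0]
force: [0.5, 0.0, 2.1]
opening: 0.005
grip_force: 1.2
```

Contact (2 N). Continuing.

Emit:
step_arm(
  increments=[
    [0, 0, -1, 0, 0, 0, 1],
    [0, 0, -1, 0, 0, 0, 1],
    [0, 0, -1, 0, 0, 0, 1],
    [0, 0, 0, 0, 0, 0, 1],
    [0, 0, 0, 0, 0, 0, 1],
  ],
)

```text
time: 40.95
ee_pos: [0.4341, 0.337, 0.0696]
ee_rot: [-0.0, 0.999, -0.032, 0.0]
force: [0.7, -0.0, 0.4]
opening: 0.008
grip_force: 0.7
```

Emit:
step_arm(
  increments=[
    [0, 0, -1, 0, 0, 0, 1],
    [0, 0, -1, 0, 0, 0, 1],
    [0, 0, 0, 0, 0, 0, 1],
    [0, 0, 0, 0, 0, 0, 1],
  ],
)

```text
time: 41.35
ee_pos: [0.4342, 0.3372, 0.0683]
ee_rot: [-0.0, 0.999, -0.032, 0.0]
force: [-1.6, 0.0, 7.9]
opening: 0.003
grip_force: 4.0
```

Emit:
step_arm(
  increments=[
    [0, 0, -1, 0, 0, 0, 1],
    [0, 0, 0, 0, 0, 0, 1],
    [0, 0, -1, 0, 0, 0, 1],
    [0, 0, 0, 0, 0, 0, 1],
    [0, 0, 0, 0, 0, 0, 1],
  ],
)

```text
time: 41.85
ee_pos: [0.4346, 0.3375, 0.068]
ee_rot: [-0.0, 0.999, -0.032, 0.001]
force: [-4.9, -4.6, 24.6]
opening: 0.006
grip_force: 12.4
```

Hard stop reached at 24 N, so the button is fully down. Rising and checking.

Emit:
step_arm(
  increments=[
    [0, 0, 3, 0, 0, 0, 1],
    [0, 0, 5, 0, 0, 0, 1],
    [0, 0, 15, 0, 0, 0, 1],
    [0, 0, 20, 0, 0, 0, 1],
    [0, 0, 20, 0, 0, 0, 1],
    [0, 0, 0, 0, 0, 0, 1],
    [0, 0, 0, 0, 0, 0, 1],
  ],
)

```text
time: 42.55
ee_pos: [0.4337, 0.3368, 0.1284]
ee_rot: [0.0, 0.999, -0.032, -0.0]
force: [-0.5, 0.5, 0.3]
opening: 0.003
grip_force: 0.0
```

Run:
```python
from chk import *
chk('w21')
```

```text
ee [433.4 336.5 127.8] open 0.003
closing angle deg -93.65
red [269, 211, 32, 32, 748] z 102.6 [433.5 336.4] [19.9 20.5] 42.2
(90, 100) [258, 172, 54, 80, 2992] [440.4 336. ] [36.6 54. ] 85.12 z 95.0
(100, 113) [268, 211, 33, 33, 814] [432.7 336.8] [21.  21.2] 31.17 z 102.6
(25, 33) [231, 163, 34, 92, 2359] [427.7 370.6] [28.1 83.8] 83.25 z 29.5
(25, 33) [306, 164, 31, 91, 2163] [422.8 305.8] [25.8 82.1] 86.81 z 29.5
(33.5, 40) [229, 148, 110, 19, 1630] [472.3 335. ] [90.  14.1] 86.2 z 35.4
(57, 68) [273, 0, 24, 148, 3333] [529.9 330.3] [15.8 96.6] 86.37 z 60.6
```

The button dropped 4.8 mm and the case is unmoved. I'll retreat and take a final overview.

Emit:
step_arm(
  increments=[
    [0, -10, 20, 0, 0, 0, 0],
    [0, -25, 20, 0, 0, 0, 0],
    [0, -30, 10, 0, 0, 0, 0],
    [0, -30, 10, 0, 0, 0, 0],
    [0, -30, 0, 0, 0, 0, 0],
    [0, -30, 0, 0, 0, 0, 0],
    [0, -30, 0, 0, 0, 0, 0],
    [0, -30, 0, 0, 0, 0, 0],
    [0, -30, 0, 0, 0, 0, 0],
    [0, -30, 0, 0, 0, 0, 0],
    [0, 0, 0, 0, 0, 0, 0],
    [0, 0, 0, 0, 0, 0, 0],
    [0, 0, 0, 0, 0, 0, 0],
  ],
)

```text
time: 43.9
ee_pos: [0.4337, 0.063, 0.1882]
ee_rot: [-0.0, 1.0, -0.031, -0.0]
force: [0.5, 0.2, 0.3]
opening: 0.499
grip_force: 0.0
```

Run:
```python
from held import *
c=shot('top','t22'); P=cloud(c)*1000; hsv=cv2.cvtColor(c['pixels'],cv2.COLOR_RGB2HSV)
x=(P[:,:,0]>420)&(P[:,:,0]<620)&(P[:,:,1]>-460)&(P[:,:,1]<-170)
for n,(a,b) in dict(red=(0,6),blue=(100,125),green=(40,90),yellow=(20,34)).items():
    m=(x&(hsv[:,:,0]>=a)&(hsv[:,:,0]<=b)&(hsv[:,:,1]>110)&(hsv[:,:,2]>60)).astype(np.uint8); k,l,st,ce=cv2.connectedComponentsWithStats(m)
    for i in range(1,k):
        if st[i,4]>25: q=P[l==i]; print(n,st[i,4],np.median(q,0).round(1))
cv2.imwrite('pics/t22b.png',cv2.resize(c['pixels'][:,:,::-1],(800,600),interpolation=cv2.INTER_CUBIC))
c=shot('scene','s22'); print()
cv2.imwrite('pics/s22b.png',cv2.resize(c['pixels'][160:370,330:550,::-1],(800,600)))
```

```text
red 113 [ 603.6 -231.7   14.7]
red 102 [ 563.2 -230.3   10.6]
blue 124 [ 586.6 -328.1   15.2]
blue 114 [ 555.1 -321.7   11. ]
green 114 [ 579.  -377.1   14.6]
green 100 [ 546.  -369.9   11.1]
yellow 112 [ 595.5 -280.4   14.8]
```

View pics/t22b.png

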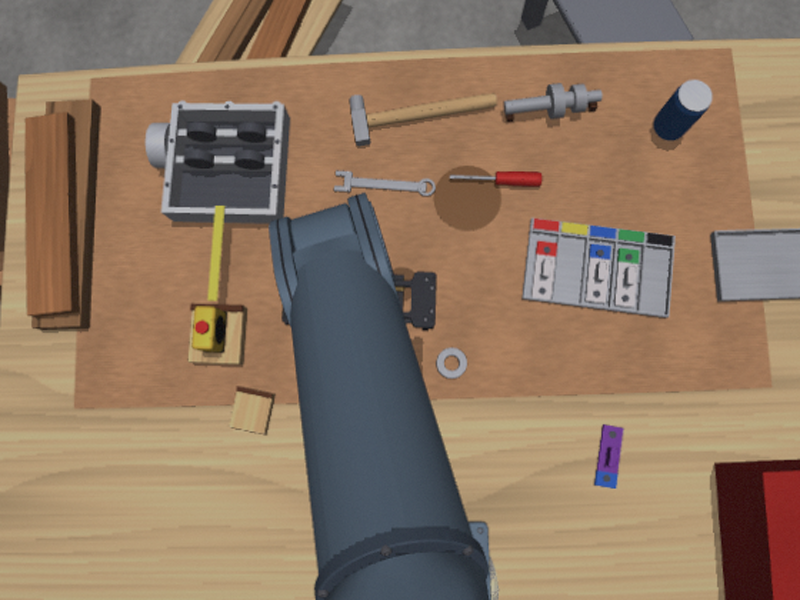

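View pics/s22b.png

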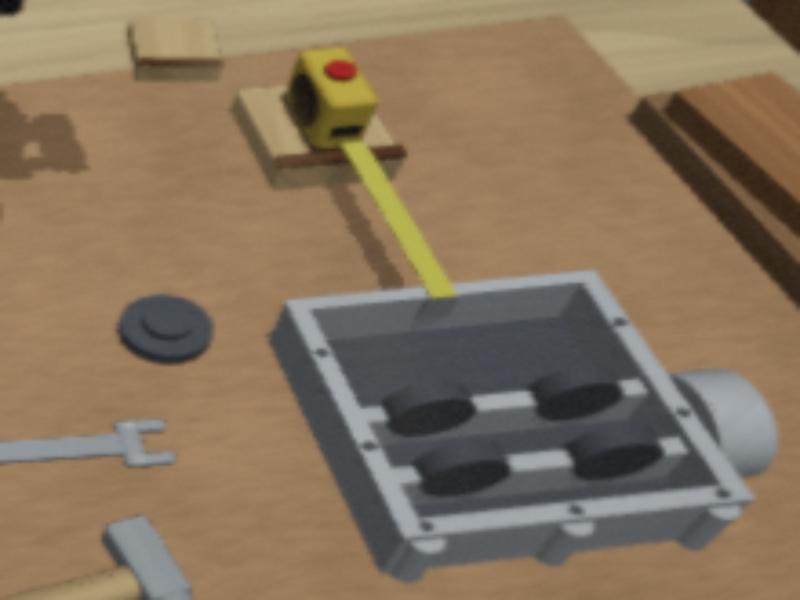

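Both views show the tape hooked over the wall, straight and upright at the cleat, and the bystanders undisturbed. Yellow and black brackets are absent. The red bracket (544,270) now sits about 5 mm off centre compared with where I placed it, so I'll check it close up.

Emit:
step_arm(
  increments=[
    [7, -22, -7, 0, 0, -0.008, 0.3],
    [7, -22, -7, 0, 0, -0.008, 0.3],
    [7, -22, -7, 0, 0, -0.008, 0.3],
    [7, -22, -7, 0, 0, -0.008, 0.3],
    [7, -22, -7, 0, 0, -0.008, 0.3],
    [7, -22, -7, 0, 0, -0.008, 0.3],
    [7, -22, -7, 0, 0, -0.008, 0.3],
    [7, -22, -7, 0, 0, -0.008, 0.3],
    [7, -22, -7, 0, 0, -0.008, 0.3],
    [7, -22, -7, 0, 0, -0.008, 0.3],
    [7, -22, -7, 0, 0, -0.008, 0.3],
    [7, -22, -7, 0, 0, -0.008, 0.3],
    [7, -22, -7, 0, 0, -0.006, 0.3],
    [0, 0, 0, 0, 0, 0, 0.3],
    [0, 0, 0, 0, 0, 0, 0.3],
    [0, 0, 0, 0, 0, 0, 0.3],
  ],
)

```text
time: 45.6
ee_pos: [0.5252, -0.2221, 0.0977]
ee_rot: [-0.0, 0.997, -0.082, -0.0]
force: [-0.1, -0.3, 0.4]
opening: 0.346
grip_force: 0.0
```

```bash
cat > red.py <<'E'
from tr import *
def red(tag):
    held(tag,'red'); c=load(tag);P=cloud(c)*1000
    o=np.array([529.9,-221.4]);th=np.radians(-9.4);X=np.array([np.cos(th),np.sin(th)]);Y=np.array([-X[1],X[0]])
    x=(P[:,:,:2]-o)@X; y=(P[:,:,:2]-o)@Y
    m=(P[:,:,2]>6)&(P[:,:,2]<40)&(abs(x)<56)&(abs(y)<21)
    for a in range(-60,60,10):
        k=m&(x>=a)&(x<a+10)&(P[:,:,2]<12.5)
        if k.sum()>30: print(a,k.sum(),np.percentile(y[k],[2,98]).round(1),np.percentile(x[k],[1,99]).round(1),'z',np.median(P[k][:,2]).round(1))
    k=m&(P[:,:,2]>30); r=cv2.minAreaRect(np.c_[x[k],y[k]].astype(np.float32)); print('lug tray',r,np.median(P[k],0))
E
python3 -c "from red import *; red('w23')"
```

```text
ee [ 525.2 -222.2   97.9] open 0.354
closing angle deg -99.37
red [144, 0, 116, 19, 1673] z 19.4 [ 674.9 -188.9] [79.8 11.2] 80.6
red [254, 97, 57, 24, 1310] z 14.1 [ 600.5 -233. ] [43.1 16.8] 80.6
red [269, 146, 42, 30, 1049] z 10.8 [ 560.1 -232.2] [33.3 23.2] 80.6
-60 243 [-20.4  11.8] [-56. -50.] z 10.6
-50 406 [-20.3  11.7] [-49.9 -40.1] z 10.7
-40 416 [-20.2  11.6] [-39.9 -30.1] z 10.6
-30 264 [-20.9  11.5] [-30.  -20.1] z 10.6
-20 268 [-20.7  11.3] [-19.9 -10.2] z 10.5
-10 281 [-20.6  11.2] [-9.9 -0.1] z 10.4
0 335 [-20.3  11.1] [0.1 9.9] z 10.5
10 483 [-20.2  10.9] [10. 20.] z 10.6
20 488 [-20.7  11.6] [20.1 29.8] z 10.9
30 491 [-20.6  11.4] [30.4 40. ] z 10.8
40 188 [-20.   11.4] [40.  43.1] z 10.6
lug tray ((-7.10616397857666, -4.810304164886475), (30.452070236206055, 11.715718269348145), 0.3004692494869232) [ 522.64798564 -225.3958149    34.40655131]
```

It is flat and aligned but was nudged into the compartment's corner (−7, −5 mm). A quick regrip will recentre it.

Emit:
step_arm(
  increments=[
    [-3, -3, -20, 0, 0, 0, 0.3],
    [0, 0, -25, 0, 0, 0, 0.3],
    [0, 0, -25, 0, 0, 0, 0.3],
    [0, 0, -20, 0, 0, 0, 0.3],
    [0, 0, -12, 0, 0, 0, 0.3],
    [0, 0, -7, 0, 0, 0, 0.3],
    [0, 0, -3, 0, 0, 0, 0.3],
    [0, 0, 0, 0, 0, 0, 0.3],
    [0, 0, 0, 0, 0, 0, 1],
    [0, 0, 0, 0, 0, 0, 1],
    [0, 0, 0, 0, 0, 0, 1],
    [0, 0, 0, 0, 0, 0, 1],
    [0, 0, 0, 0, 0, 0, 1],
    [0, 0, 0, 0, 0, 0, 1],
  ],
  squeeze=25,
)

```text
time: 47.05
ee_pos: [0.5229, -0.2254, -0.0136]
ee_rot: [-0.001, 0.997, -0.082, 0.0]
force: [-0.4, 5.3, 6.6]
opening: 0.13
grip_force: 25.0
```

Emit:
step_arm(
  increments=[
    [0, 0, 3, 0, 0, 0, 1],
    [0, 0, 2, 0, 0, 0, 1],
    [4, 1.8, 0, 0, 0, 0, 1],
    [3.8, 1.8, 0, 0, 0, 0, 1],
    [0, 0, 0, 0, 0, 0, 1],
    [0, 0, 0, 0, 0, 0, 1],
    [0, 0, -2, 0, 0, 0, 1],
    [0, 0, -2, 0, 0, 0, 1],
    [0, 0, -0.7, 0, 0, 0, 1],
    [0, 0, 0, 0, 0, 0, 0.4],
    [0, 0, 0, 0, 0, 0, 0.4],
    [0, 0, 0, 0, 0, 0, 0.4],
    [0, 0, 0, 0, 0, 0, 0.4],
    [0, 0, 10, 0, 0, 0, 0.4],
    [0, 0, 25, 0, 0, 0, 0.4],
    [0, 0, 25, 0, 0, 0, 0.4],
    [0, 0, 25, 0, 0, 0, 0.4],
    [0, 0, 25, 0, 0, 0, 0.4],
    [0, 0, 0, 0, 0, 0, 0.4],
    [0, 0, 0, 0, 0, 0, 0.4],
  ],
)

```text
time: 49.05
ee_pos: [0.5301, -0.2235, 0.0967]
ee_rot: [0.0, 0.997, -0.083, 0.001]
force: [-0.3, -0.3, -0.7]
opening: 0.3
grip_force: 0.0
```

```bash
python3 -c "from red import *; red('w24')"
```

```text
ee [ 529.4 -223.2   95.8] open 0.301
closing angle deg -99.49
red [141, 0, 118, 28, 2576] z 21.6 [ 676.4 -189.2] [80.3 16.7] 80.5
red [253, 104, 57, 24, 1303] z 14.1 [ 600.5 -233. ] [43.1 16.9] 80.5
red [264, 145, 43, 30, 1089] z 10.7 [ 566.6 -230.5] [33.7 23.1] 80.5
-50 405 [-19.1  13.7] [-49.9 -40.3] z 10.6
-40 428 [-19.   13.7] [-39.9 -30.2] z 10.7
-30 399 [-18.8  14.3] [-29.9 -20.1] z 10.5
-20 273 [-18.8  14.1] [-19.9 -10.1] z 10.5
-10 277 [-19.1  14. ] [-9.7 -0.1] z 10.4
0 292 [-19.4  13.8] [0.  9.7] z 10.4
10 421 [-19.2  13.6] [10.3 19.6] z 10.5
20 502 [-19.1  13.6] [20.2 29.5] z 10.6
30 546 [-19.7  13.9] [30.1 39.9] z 10.8
40 513 [-19.5  13.8] [40.5 49.3] z 10.7
lug tray ((-0.22453594207763672, -2.2955479621887207), (29.360889434814453, 11.597175598144531), 0.15911023318767548) [ 529.77175441 -223.83508801   34.31596674]
```

Emit:
step_arm(
  increments=[
    [-10, 25, 10, 0, 0, 0, 0.4],
    [-10, 25, 10, 0, 0, 0, 0.4],
    [-10, 25, 10, 0, 0, 0, 0.4],
    [-10, 25, 10, 0, 0, 0, 0.4],
    [-10, 25, 10, 0, 0, 0, 0.4],
    [-10, 25, 10, 0, 0, 0, 0.4],
    [0, 25, 10, 0, 0, 0, 0.4],
    [0, 25, 0, 0, 0, 0, 0.4],
    [0, 0, 0, 0, 0, 0, 0.4],
    [0, 0, 0, 0, 0, 0, 0.4],
  ],
)

```text
time: 50.1
ee_pos: [0.4691, -0.0233, 0.1652]
ee_rot: [0.0, 0.997, -0.082, -0.001]
force: [-1.0, 0.1, 0.6]
opening: 0.299
grip_force: 0.0
```

Run:
```python
from held import *
from rig import workorder
c=shot('top','t25'); P=cloud(c)*1000; hsv=cv2.cvtColor(c['pixels'],cv2.COLOR_RGB2HSV)
x=(P[:,:,0]>420)&(P[:,:,0]<620)&(P[:,:,1]>-460)&(P[:,:,1]<-170); ok=True
for n,(a,b) in dict(red=(0,6),blue=(100,125),green=(40,90)).items():
    m=(x&(hsv[:,:,0]>=a)&(hsv[:,:,0]<=b)&(hsv[:,:,1]>110)&(hsv[:,:,2]>60)).astype(np.uint8); k,l,st,ce=cv2.connectedComponentsWithStats(m)
    q=sorted([np.median(P[l==i],0) for i in range(1,k) if st[i,4]>25],key=lambda v:-v[0]); d=(q[1]-q[0])[:2]
    lat=d@[.163,.9866]; lon=d@[.9866,-.163]; print(n,lat.round(1),lon.round(1)); ok&=abs(lat)<4.5 and abs(lon+34.5)<6
m=(P[:,:,2]>60)&(P[:,:,2]<115)&(P[:,:,0]<500)&(P[:,:,0]>380)&(P[:,:,1]>300)&(P[:,:,1]<380)
print('tape',m.sum(),P[m].mean(0).round(1),P[m][:,2].max())
if ok and m.sum()>200: print(workorder.close_job())
```

```text
red -2.9 -33.1
blue 0.9 -31.8
green 4.1 -33.4
tape 586 [435.7 332.5  91. ] 107.64446394285598
the job is handed in; nothing more can be done
None
```

The job is handed in: red, blue and green brackets lie flat in their compartments (yellow and black were not there), and the tape is hooked over the near wall, standing at the cleat and locked, with the spanner, screwdriver, gear and bearing left alone.

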